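Close the bracket drilling jig and hold its cover down

TASK

Take the yellow gauge plate out of the blue drilling jig and stand it on edge in a free slot of the wooden rack. Then lay the orange cover between the jig's two steel fences at the raised grey front deck, well short of the brass locating pin, slide it back between the fences until it drops over the pin that it now hides, and press it down against its springs until it sits fully home on the blue bed. Do not let go: finish while still holding the cover pressed down, and leave all the other things where they are.

Things in the scene. Friction and masses are not known exactly. Their poses are not given: they have to be found in the camera images.
- jig: Fixed blue drilling jig, 165 x 125 mm. Origin: on the bench under the pin's axis; x runs along the fences from front deck to rear, z up. Blue bed top at z = 25 mm, x = -55 to +60 mm, open at the rear. Steel fences on both sides, full length, inner faces y = +-48.5 mm, top z = 51 mm. Gauge slot in the bed at x = +22 mm: 12 mm (x) by 58 mm (y), 14 mm deep
- pin_top (a point): Top centre of the brass locating pin, 41 mm above the bench, 16 mm above the bed; axes as the jig's. Pin 14 mm in diameter, coned over its top 4 mm to 8 mm
- deck (a point): Middle of the top of the grey raised front deck, 80 mm in front of the pin (-x), 41 mm above the bench like the pin's top; the deck ends 55 mm short of the pin. A cover with its centre 8 to 50 mm short of the pin lies level on deck and pin (underside at 41 mm); centred on the pin it clears both and drops
- lifter (a joint): Travel in m of the four black spring pads in the bed (pads at x +-40, y +-36 mm in the jig), 0 = up, 0.006 = pads level with the bed. Up, they carry the dropped cover with its underside 6 mm above the bed (31 mm above the bench). Pushing it down onto the bed takes 10.5 N in all, weight included; let go, it springs back up
- cover: Loose orange plastic jig cover, 100 (x) x 90 (y) x 22 mm, 0.28 kg, lying on the bench. Origin: centre of its underside. Black grip bar upright in the middle of its top: 60 mm along x, 16 mm wide in y, z = 22 to 56 mm. Blind bore in the middle of its underside for the pin: 18 mm (x) by 22 mm (y), 18 mm deep. Fits with its x along the jig's x, either way round, 3.5 mm play to each fence
- gauge: Loose yellow gauge plate, 8 mm thick (x), 50 mm wide (y), 70 mm tall (z), 80 g, with a black dot on each face; stands on edge in the jig's gauge slot, 56 mm of it above the bed. Origin: centre of its underside (the short edge that is down)
- rack: Fixed light wooden rack block, 175 (x) x 84 (y) x 30 mm. Origin: centre of its underside. Four slots across it at x = -67.5 (a), -22.5 (b), +22.5 (c), +67.5 mm (d); each 12 mm wide (x), 60 mm long (y), 22 mm deep (floor at z = 8 mm), mouth chamfered 3 mm. a and c are taken, b and d are free. Plates stand with their thickness along x
- slot_b (a point): Centre of the floor of free slot b, 8 mm above the bench; axes as the rack's
- slot_d (a point): Centre of the floor of free slot d, 8 mm above the bench; axes as the rack's
- plate_red: Red plate, same size as the yellow gauge (8 x 50 x 70 mm), standing in slot a of the rack; not to be disturbed. Origin: centre of its underside
- plate_green: Green plate, same size as the yellow gauge (8 x 50 x 70 mm), standing in slot c of the rack; not to be disturbed. Origin: centre of its underside
- grease_jar: Bystander: jar, 60 mm wide, 60 mm tall, origin under its centre
- lube_can: Bystander: upright can, 52 mm wide, 140 mm tall, origin under its centre
- screwdriver: Bystander: screwdriver lying on the bench
- wrench: Bystander: spanner lying on the bench
- pedal: Bystander: bicycle pedal, 90 x 82 mm plus its axle, 20 mm tall, lying on the bench, origin under its centre
Mind the look-alikes: they are no part of the job. Leave any purple or white look-alike of the cover alone.

How it is judged:
On the way, in this order (a step that is already met when the one before it is completed fails the run):
1. the yellow gauge stands released in free slot b or d of the rack, on the slot's floor (((horizontal distance between gauge and slot_b below 0.012 m and z of gauge in the frame of slot_b below 0.006 m) or (horizontal distance between gauge and slot_d below 0.012 m and z of gauge in the frame of slot_d below 0.006 m)) and angle between gauge's own z axis and vertical below 0.26 rad and contact force between the fingers and gauge below 0.05 N), for 0.2 s.
2. the cover is down between the fences, at least 12 mm short of the pin (angle between the x axis of cover and the x axis of jig, either way round below 0.12 rad and y of cover in the frame of jig between -0.007 and 0.007 m and x of cover in the frame of jig between -0.1 and -0.012 m and z of cover in the frame of jig below 0.049 m), for 0.1 s.
3. the cover has slid back and dropped over the pin (angle between the x axis of cover and the x axis of jig, either way round below 0.12 rad and y of cover in the frame of jig between -0.007 and 0.007 m and x of cover in the frame of jig between -0.005 and 0.005 m and z of cover in the frame of jig below 0.035 m), for 0.1 s.
At the end, for the whole second after the job is handed in: Gauge released in slot b or d: within 12 mm of its centre, 6 mm of its floor, 15 degrees of upright. Cover over the pin (5 mm along, 7 mm across, 7 degrees yaw, level to 3 degrees), underside within 2 mm of the bed, still, and the robot still pushing on it with over 2 N (all of step 1 and angle between the x axis of cover and the x axis of jig, either way round below 0.12 rad and y of cover in the frame of jig between -0.007 and 0.007 m and x of cover in the frame of jig between -0.005 and 0.005 m and z of cover in the frame of jig below 0.027 m and angle between cover's own z axis and vertical below 0.05 rad and contact force between any of the fingers, the arm and cover above 2 N and linear speed of cover below 0.02 m/s); the arm keeps its last pose, push and grip.
It fails at once if another thing (parked plates, jar, can, tools, pedal) is moved by more than 30 mm (distance of any of plate_red, plate_green, grease_jar, lube_can, screwdriver, wrench, pedal from where it was at the start of the episode above 0.03 m).
It also fails if it takes over 72 s, if anything falls off the work surface, if the arm or the gripper's body presses on something with over 40 N, if the wrist force passes 120 N, or if a joint passes its speed limit or range.

ROBOT

A 7-joint arm with a two-finger parallel gripper is mounted at the origin on the work surface. World frame = base frame: x ahead of the robot, y to its left, z up, the work surface at z = 0. Lengths are in m, angles in rad, forces in N, time in s.
With the tool pointing down it reaches from about 0.425 to 0.875 m from the base axis. Payload 8.4 kg.
Tool frame: the origin (TCP) lies at the very end of the fingers, on their centre line; the grasp point (between the pads) lies grip_point_offset behind it (grip_point_offset is the distance from the TCP to the grasp point, in m); z points along the fingers, x is the direction in which the jaws open and shut, and the axes are right-handed (so a half turn about z gives the same grasp; the last joint's range is limited). The gripper opens to 87 mm and grips with 3 to 60 N. Pads are 19 mm wide; open, the fingers measure 117 mm over their backs; the gripper's body (75 mm by 190 mm) begins 51 mm behind the grasp point.
Start: joints at [-1.381, 0.333, 0.04, 1.465, -0.013, 1.343, -0.059], TCP at [0.185, 0.623, 0.19] pointing down, gripper open.
Joint ranges: [-2.58, 2.58], [-0.38, 2.09], [-1.3, 1.39], [0.25, 2.4], [-1.5, 4.64], [0.08, 2.09], [-2.65, 2.65]. Speed limits (rad/s): [2.22, 2.22, 2.79, 2.79, 3.14, 3.14, 3.14].

INTERFACE

Orientations are given as [roll, pitch, yaw] about the fixed x, y, z axes, in that order (R = Rz(yaw) Ry(pitch) Rx(roll)).
In Python, from station import sense, snapshot, camera_params, job_done, masks_of, grip_point_offset gives the robot as it stands. The module is installed in compiled form; this text tells all that it offers.
- The arm moves only by the shell command python3 -m jog 'ROWS' [FORCE]. ROWS is JSON, a list of rows, each an object with "gripper": the gripper command: -1 is fully open, 1 is shut, values between are in proportion; "dp": the shift along the tool's x, y, z in m, a list of three; "delta_rot": the turn, a rotation vector about the tool's x, y, z in degrees, a list of three. In form: [{"gripper": gripper, "dp": [x, y, z], "delta_rot": [ax, ay, az]}, ...]. A call has 1 to 10 rows; each row is the pose to reach, as a shift and turn from the pose commanded when the call began, along the tool's axes at that moment; what a row does not reach only later rows make up. A row lasts 1/10 s, in which the tool goes at most 50 mm and 8.59 degrees, less where a joint would pass 70% of its speed; a pose out of reach is approached as far as the arm can. A call with a gripper value outside its range is refused whole. The fingers move at their own pace and stop on an object; FORCE is the grip in N (left out, the last holds). Time passes only in rows, so rows that repeat a pose let the fingers close. It gives the time, the measured TCP pose, the force and the opening at its end, in the units of the state.
- sense(): the state, without advancing time (a new reading comes with each control period).
- snapshot(name): name is "scene" or "side" or "wrist"; returns the picture (480x640x3 uint8, red, green, blue); there is no depth.
- camera_params(name): a dict with "camera_matrix" (3x3 intrinsics, pixels), "world_from_camera" (4x4, takes a point from camera to world coordinates). Camera axes: x right, y down, z forward; pixel columns grow to the right and rows downward; lengths in m; the calibration is good to about 2 mm. A picture is of the moment at which its call begins: read the wrist's pose just before it. camera_params takes no time and is no camera call; for the wrist camera it gives the pose at the moment of the call.
- job_done(): hands the job in, once; it reports no verdict.
Trained networks look in the newest picture that a camera, given by its name, has taken for a name from the list of things; names that differ only in an ending like _2 or _b are one class to them, and where a whole thing is asked for, a point or a joint stands for the part that bears it (a point fixed in the world has none). Each returns a list of dicts, best first, with "conf" (0 to 1); they miss things now and then, are a little off and sometimes report something else, mostly with a low value. They report only what shows in the picture. A call takes as long as a camera call. They do not tell look-alikes from the thing itself.
- masks_of(camera, thing): "region" (480x640 bool, what is visible of it) and "bbox" ([left, top, width, height] in pixels, round what is visible of it).
The state is a dict: "t": time; "joint_positions": joint angles; "joint_velocities": joint speeds; "tau": joint torques, N m; "tool_pos": TCP position; "eef_rot": TCP orientation; "wrist_force": force on the tool from outside, world axes, zero at the start; "wrist_torque": the same for the moment, N m; "opening": opening from 0.0 (shut) to 1.0 (fully open).
Only numpy, scipy, OpenCV 4.12 (cv2) and the standard library are available. Lean on these libraries where they do the work, as an engineer would, in place of code of your own. Each camera call takes 0.05 s, during which the arm holds its last target.

## Working session

There is one attempt and no reset: what is moved stays moved. The work goes in short steps, Python scripts to look and compute and a shell command to move; the robot and the scene stay as the last step left them, time stands still between calls to the robot, and variables do not carry over. Pictures are saved under pics/ and viewed, and the job is handed in when it is done.

```bash
mkdir -p pics; ls; python3 - <<'E'
from station import *
import cv2,numpy as np
print(sense()); print(grip_point_offset)
for c in ["scene","side","wrist"]:
    p=camera_params(c); print(c,np.round(p["camera_matrix"],1).tolist(),np.round(p["world_from_camera"],4).tolist())
    im=snapshot(c); cv2.imwrite(f"pics/{c}0.png",im[:,:,::-1])
E
```

```text
pics
{'t': 0.0, 'joint_positions': array([-1.38121407,  0.33388891,  0.03991872,  1.46626381, -0.01341867,
        1.34328495, -0.05849015]), 'joint_velocities': array([ 3.39610472e-04, -5.39034086e-04, -1.09327507e-03,  1.36644545e-03,
        6.26341056e-06, -1.30388395e-03,  5.42947401e-04]), 'tau': array([-3.98683123e-04, -6.56353927e+01,  1.33456752e+00, -4.03804493e+01,
       -5.97363780e-02,  4.44864028e-02,  1.63296759e-04]), 'tool_pos': array([0.18501599, 0.62257873, 0.18907779]), 'eef_rot': array([3.14148943e+00, 1.57504668e-03, 1.28196003e+00]), 'wrist_force': array([-0.79147261,  0.18927712,  0.46752612]), 'wrist_torque': array([0.0283602 , 0.01329336, 0.01611962]), 'opening': 0.996730926533855}
0.0187
scene [[577.6, 0.0, 325.8], [0.0, 577.6, 238.2], [0.0, 0.0, 1.0]] [[0.3961, 0.6477, -0.6508, 1.4998], [0.918, -0.2668, 0.2933, -0.4175], [0.0163, -0.7136, -0.7003, 1.0553], [0.0, 0.0, 0.0, 1.0]]
side [[440.6, 0.0, 316.3], [0.0, 440.6, 242.7], [0.0, 0.0, 1.0]] [[0.9102, -0.244, 0.3347, 0.2153], [-0.4142, -0.5321, 0.7385, -0.8412], [-0.0021, -0.8108, -0.5853, 0.7093], [0.0, 0.0, 0.0, 1.0]]
wrist [[341.6, 0.0, 316.7], [0.0, 341.6, 244.1], [0.0, 0.0, 1.0]] [[0.2852, 0.9164, 0.2809, 0.1074], [0.9585, -0.2722, -0.0851, 0.6469], [-0.0016, 0.2935, -0.956, 0.3836], [0.0, 0.0, 0.0, 1.0]]
```

View pics/scene0.png

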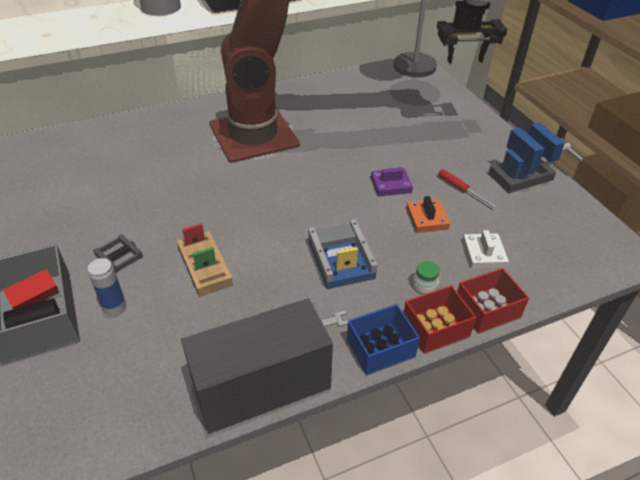

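View pics/side0.png

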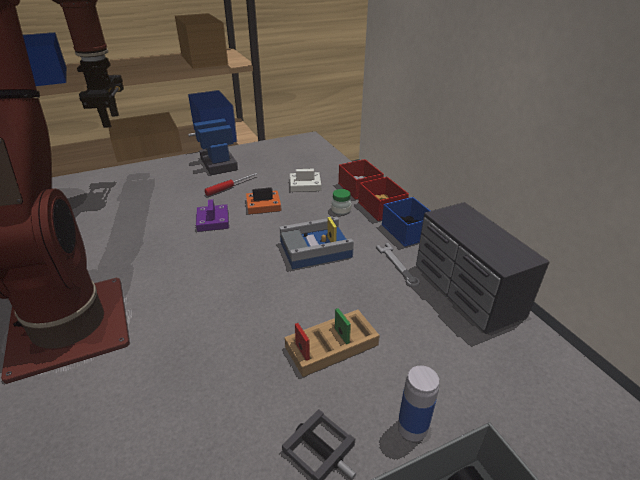

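View pics/wrist0.png

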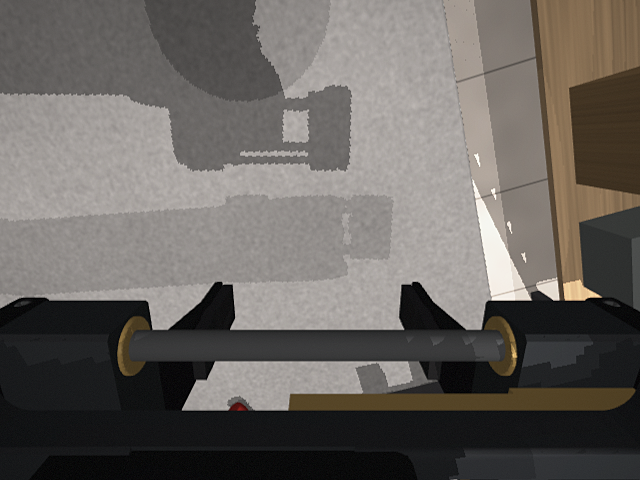

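The scene view shows the jig at about (342,252) with the yellow gauge at (347,258). The rack is at (205,262), with red at its robot end and green third. The cover candidates are orange (428,214), purple (392,181) and white (486,248). Orange fits the description. I'll enlarge to confirm.

```bash
python3 - <<'E'
import cv2,numpy as np
s=cv2.imread("pics/scene0.png"); d=cv2.imread("pics/side0.png")
def cr(im,x,y,w,h,W=400,H=300): return cv2.resize(im[y:y+h,x:x+w],(W,H),interpolation=cv2.INTER_CUBIC)
top=np.hstack([cr(s,300,210,88,66),cr(s,380,180,88,66)])
bot=np.hstack([cr(d,270,205,100,75),cr(d,270,295,120,90)])
cv2.imwrite("pics/crop0.png",np.vstack([top,bot]))
E
```

```text
(no output)
```

View pics/crop0.png

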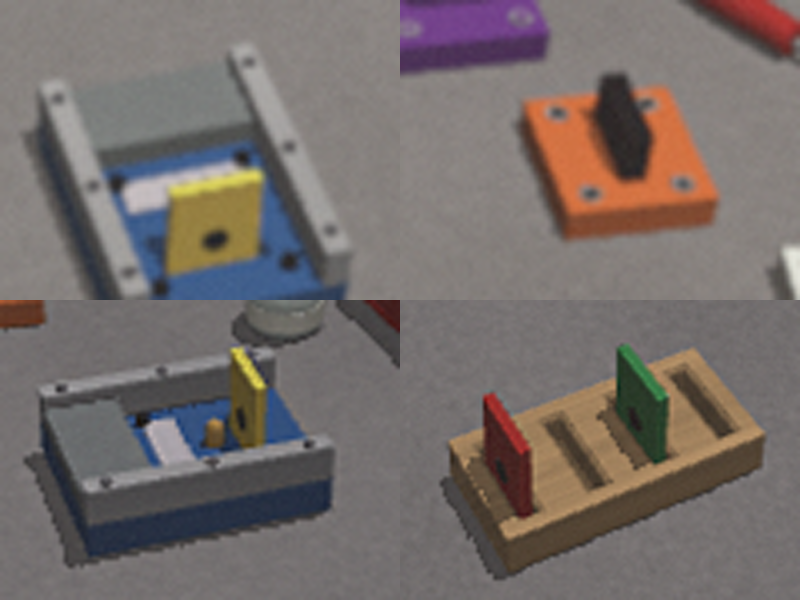

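```bash
cat > h.py <<'E'
from station import *
import cv2,numpy as np
from scipy.optimize import minimize
def proj(cp,P):
    T=np.linalg.inv(cp["world_from_camera"]); c=np.asarray(P)@T[:3,:3].T+T[:3,3]
    q=c@cp["camera_matrix"].T; return q[:,:2]/q[:,2:]
def box(x0,x1,y0,y1,z0,z1): return np.array([[x,y,z] for x in(x0,x1) for y in(y0,y1) for z in(z0,z1)])
def place(P,x,y,yaw,z=0):
    c,s=np.cos(yaw),np.sin(yaw); return P@np.array([[c,s,0],[-s,c,0],[0,0,1]])+[x,y,z]
M={'cover':[box(-.05,.05,-.045,.045,0,.022),box(-.03,.03,-.008,.008,.022,.056)],
 'jig':[box(-.105,.06,-.0625,.0625,0,.025),box(-.105,.06,-.0625,-.0485,0,.051),box(-.105,.06,.0485,.0625,0,.051),box(-.105,-.055,-.06,.06,0,.041)],
 'rack':[box(-.0875,.0875,-.042,.042,0,.03)],'plate':[box(-.004,.004,-.025,.025,0,.07)]}
def sil(cp,boxes,x,y,yaw,z=0,S=4):
    m=np.zeros((480*S,640*S),np.uint8)
    for b in boxes:
        h=cv2.convexHull(((proj(cp,place(b,x,y,yaw,z))+.5)*S).astype(np.float32))
        cv2.fillConvexPoly(m,np.round(h*16).astype(np.int32),255,shift=4)
    return cv2.resize(m,(640,480),interpolation=cv2.INTER_AREA)/255.
def fit(name,views,x0,z=0,ign=None):
    # views: list of (cp,mask)
    def cost(p):
        t=0
        for i,(cp,m) in enumerate(views):
            s=sil(cp,M[name],p[0],p[1],p[2],z); d=np.abs(s-m)
            if ign is not None: d=d*(1-ign[i])
            t+=d.sum()/m.sum()
        return t
    best=None
    for dy in (-.15,0,.15):
        st=np.array([x0[0],x0[1],x0[2]+dy])
        r=minimize(cost,st,method='Nelder-Mead',options=dict(initial_simplex=[st,st+[.01,0,0],st+[0,.01,0],st+[0,0,.12]],xatol=1e-4,fatol=1e-4,maxiter=150))
        if best is None or r.fun<best.fun: best=r
    return best
def unproj(cp,uv,z):
    d=np.linalg.inv(cp["camera_matrix"])@[uv[0],uv[1],1]; R=cp["world_from_camera"]; d=R[:3,:3]@d; o=R[:3,3]
    return o+d*(z-o[2])/d[2]
E
python3 - <<'E'
from h import *
import pickle
cps={c:camera_params(c) for c in("scene","side")}
out={}
for n in("cover","jig","rack","gauge","plate_red","plate_green","grease_jar","lube_can"):
    for c in cps:
        if (n,c) in out: continue
        r=masks_of(c,n)
        out[n,c]=r
        for k in r[:4]:
            b=k["bbox"]; print(n,c,round(k["conf"],2),b,np.round(unproj(cps[c],(b[0]+b[2]/2,b[1]+b[3]/2),.02)[:2],3))
pickle.dump(out,open("masks.pkl","wb"))
E
```

```text
cover scene 0.93 [462.9, 227.6, 43.6, 39.2] [0.721 0.376]
cover scene 0.84 [409.4, 196.6, 39.2, 39.1] [0.566 0.305]
cover scene 0.76 [371.0, 170.1, 44.6, 29.1] [0.412 0.279]
cover side 0.88 [195.8, 201.2, 34.7, 30.5] [0.39  0.273]
cover side 0.79 [290.1, 169.2, 31.1, 22.6] [0.724 0.365]
cover side 0.55 [323.8, 216.7, 13.1, 28.4] [0.668 0.063]
jig scene 0.83 [307.5, 219.7, 70.0, 67.5] [0.604 0.033]
jig scene 0.46 [176.7, 234.6, 53.8, 62.2] [ 0.512 -0.296]
jig side 0.65 [279.9, 215.6, 74.9, 54.6] [0.612 0.026]
rack scene 0.62 [175.9, 231.5, 54.2, 65.1] [ 0.506 -0.296]
rack side 0.64 [288.5, 309.0, 87.7, 65.4] [ 0.496 -0.299]
gauge scene 0.97 [335.9, 251.4, 23.1, 19.4] [0.632 0.034]
gauge scene 0.74 [175.1, 233.4, 56.3, 65.3] [ 0.513 -0.297]
gauge side 0.51 [326.2, 217.0, 13.3, 28.3] [0.674 0.059]
plate_red scene 0.91 [179.6, 225.6, 24.2, 21.0] [ 0.4   -0.298]
plate_red scene 0.38 [90.7, 234.7, 51.2, 36.5] [ 0.388 -0.484]
plate_red side 0.68 [292.4, 326.1, 13.0, 31.7] [ 0.434 -0.271]
plate_red side 0.52 [396.6, 366.1, 44.4, 76.7] [ 0.572 -0.493]
plate_green scene 0.73 [193.0, 247.4, 22.2, 25.0] [ 0.494 -0.29 ]
plate_green side 0.94 [333.6, 307.3, 15.9, 35.1] [ 0.535 -0.265]
grease_jar scene 0.62 [409.8, 263.3, 29.0, 30.1] [0.754 0.18 ]
grease_jar scene 0.51 [88.9, 258.4, 37.0, 61.0] [ 0.499 -0.521]
grease_jar side 0.93 [329.9, 189.7, 19.4, 24.0] [0.764 0.194]
grease_jar side 0.23 [279.5, 214.2, 75.7, 55.1] [0.614 0.031]
lube_can scene 0.69 [88.6, 257.3, 36.2, 61.0] [ 0.495 -0.522]
lube_can side 0.65 [395.9, 363.0, 44.5, 80.6] [ 0.572 -0.49 ]
lube_can side 0.41 [277.8, 217.0, 76.1, 52.1] [0.608 0.027]
```

```bash
python3 - <<'E'
from h import *
import pickle
o=pickle.load(open("masks.pkl","rb"))
cs=("scene","side"); cps=[camera_params(c) for c in cs]
im=[cv2.imread(f"pics/{c}0.png") for c in cs]
def reg(n,i): return [o[n,c][i[k]]["region"].astype(float) for k,c in enumerate(cs)]
g=[np.clip(cv2.dilate(a,np.ones((3,3)))+0,0,1) for a in reg("gauge",(0,0))]
j=reg("jig",(0,0)); r=fit('jig',list(zip(cps,j)),(.61,.03,.1),ign=g); J=r.x; print('jig',np.round(r.x,4),r.fun)
pl=[np.clip(cv2.dilate(a,np.ones((3,3)))+cv2.dilate(b,np.ones((3,3))),0,1) for a,b in zip(reg("plate_red",(0,0)),reg("plate_green",(0,0)))]
r=fit('rack',list(zip(cps,reg("rack",(0,0)))),(.5,-.295,.1),ign=pl); R=r.x; print('rack',np.round(r.x,4),r.fun)
ms=[]
for a,bb in zip(im,((400,185,60,60),(240,180,48,40))):
    h=cv2.cvtColor(a,cv2.COLOR_BGR2HSV); m=((h[...,0]>4)&(h[...,0]<16)&(h[...,1]>140)).astype(np.uint8)
    w=np.zeros_like(m); x,y,W,H=bb; w[y:y+H,x:x+W]=1; m*=w
    m2=((h[...,2]<60)*w).astype(np.uint8)  # grip bar
    m=cv2.morphologyEx(np.maximum(m,m2),cv2.MORPH_OPEN,np.ones((3,3))); ms.append(m.astype(float)); print(m.sum())
r=fit('cover',list(zip(cps,ms)),(.566,.305,.1)); C=r.x; print('cover',np.round(r.x,4),r.fun)
for i,(c,cp) in enumerate(zip(cs,cps)):
    a=cv2.resize(im[i],None,fx=3,fy=3,interpolation=cv2.INTER_CUBIC)
    for n,p in(('jig',J),('rack',R),('cover',C)):
        for b in M[n]:
            h=cv2.convexHull(((proj(cp,place(b,*p))+.5)*3).astype(np.float32)); cv2.polylines(a,[h.astype(int)],True,(0,255,0),1)
    im[i]=a
s,d=im
cv2.imwrite("pics/fit0.png",np.vstack([np.hstack([s[640:880,900:1300],s[560:800,1140:1540]]),np.hstack([d[630:870,820:1220],d[890:1130,840:1240]])])[:600])
E
```

```text
jig [ 0.6284  0.0252 -0.124 ] 0.08922500620044659
rack [ 0.4979 -0.2925  0.044 ] 0.08046625538002722
850
633
cover [ 0.5536  0.3083 -0.298 ] 0.5716550943767527
```

View pics/fit0.png

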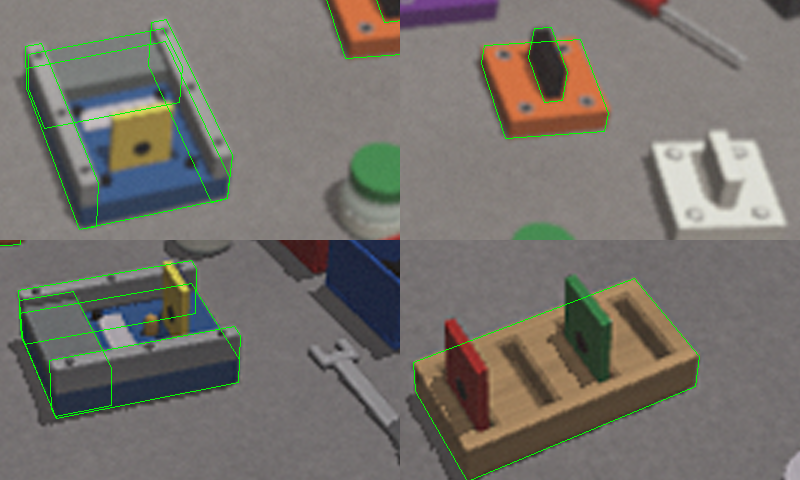

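The fits overlay well: jig at (0.628, 0.025), yaw −0.124; rack at (0.498, −0.293), yaw 0.044; orange cover at about (0.554, 0.308), yaw −0.30. I'm picking the orange cover, not the purple or white one. Next I'll check it with the wrist camera on the way to the jig.

```bash
cat >> h.py <<'E'
from scipy.spatial.transform import Rotation as Ro
def plan(x,y,z,yaw):
    s=sense(); R=Ro.from_euler('xyz',s['eef_rot']); 
    T=Ro.from_euler('xyz',[np.pi,0,yaw])
    dp=R.inv().apply(np.array([x,y,z])-s['tool_pos']); rv=(R.inv()*T).as_rotvec(degrees=True)
    print('t',round(s['t'],2),'dp',np.round(dp,4),'rot',np.round(rv,2),'dist',round(np.linalg.norm(dp),3),'rows',max(np.linalg.norm(dp)/.05,np.linalg.norm(rv)/8.59).round(1))
E
python3 -c "
from h import *
plan(.64,.28,.25,1.27)"
```

```text
t 0.95 dp [-0.1993  0.5337 -0.06  ] rot [-0.    0.    0.69] dist 0.573 rows 11.5
```

```bash
python3 -m jog '[{"gripper":-1,"dp":[-0.01,0.02,-0.03],"delta_rot":[0,0,0]},{"gripper":-1,"dp":[-0.02,0.06,-0.06],"delta_rot":[0,0,0]},{"gripper":-1,"dp":[-0.04,0.1,-0.06],"delta_rot":[0,0,0]},{"gripper":-1,"dp":[-0.055,0.147,-0.06],"delta_rot":[0,0,0]},{"gripper":-1,"dp":[-0.071,0.191,-0.06],"delta_rot":[0,0,0]},{"gripper":-1,"dp":[-0.087,0.235,-0.06],"delta_rot":[0,0,0]},{"gripper":-1,"dp":[-0.103,0.279,-0.06],"delta_rot":[0,0,0]},{"gripper":-1,"dp":[-0.119,0.323,-0.06],"delta_rot":[0,0,0]},{"gripper":-1,"dp":[-0.135,0.367,-0.06],"delta_rot":[0,0,0]},{"gripper":-1,"dp":[-0.151,0.411,-0.06],"delta_rot":[0,0,0]}]' 60
python3 -c "
from h import *
plan(.64,.28,.25,1.27)"
```

```text
t: 1.95
tool_pos: [0.5374, 0.36, 0.2502]
eef_rot: [3.141, -0.0, 1.282]
wrist_force: [-0.6, -0.4, -0.3]
opening: 0.999
t 1.95 dp [-0.0475  0.1211  0.0002] rot [ 0.01 -0.03  0.7 ] dist 0.13 rows 2.6
```

```bash
python3 -m jog '[{"gripper":-1,"dp":[-0.016,0.04,0],"delta_rot":[0,0,0]},{"gripper":-1,"dp":[-0.032,0.08,0],"delta_rot":[0,0,0.7]},{"gripper":-1,"dp":[-0.046,0.119,0],"delta_rot":[0,0,0.7]},{"gripper":-1,"dp":[-0.046,0.119,0],"delta_rot":[0,0,0.7]},{"gripper":-1,"dp":[-0.046,0.119,0],"delta_rot":[0,0,0.7]}]'
cat >> h.py <<'E'
def over(c,items,f,crop=None):
    cp=camera_params(c); im=snapshot(c)[:,:,::-1].copy(); cv2.imwrite(f"pics/raw_{f}.png",im)
    for n,p in items:
        for b in M[n]:
            h=cv2.convexHull((proj(cp,place(b,*p))+.5).astype(np.float32)); cv2.polylines(im,[np.round(h*16).astype(int)],True,(0,255,0),1,cv2.LINE_AA,4)
    if crop: x,y,w,h,s=crop; im=cv2.resize(im[y:y+h,x:x+w],None,fx=s,fy=s)
    cv2.imwrite(f"pics/{f}.png",im); return cp
E
python3 -c "
from h import *;import pickle
cp=over('wrist',[('cover',(.5536,.3083,-.298))],'w1')
pickle.dump(cp,open('w1.pkl','wb')); print(sense()['tool_pos'])"
```

```text
t: 2.45
tool_pos: [0.6377, 0.2821, 0.2495]
eef_rot: [-3.141, 0.001, 1.267]
wrist_force: [-0.0, 0.6, 0.4]
opening: 1.001
[0.63683936 0.28364541 0.24966183]
```

View pics/w1.png

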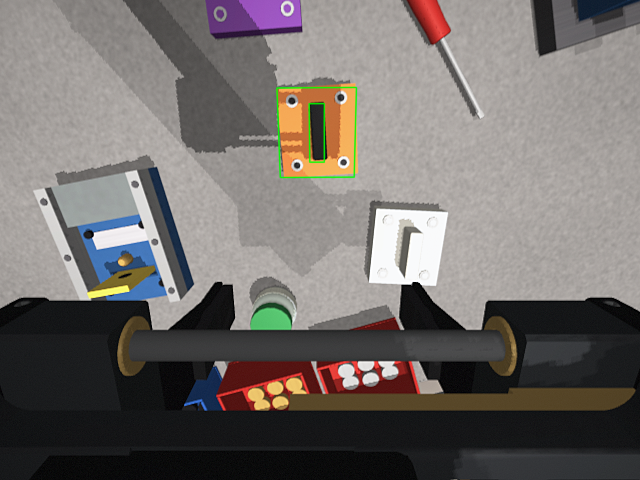

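The wrist view shows the orange cover at (317,132) right under the model outline. The fit is good; I'll refine it from this picture.

```bash
python3 - <<'E'
from h import *;import pickle
cp=pickle.load(open('w1.pkl','rb')); a=cv2.imread('pics/raw_w1.png')
h=cv2.cvtColor(a,cv2.COLOR_BGR2HSV); m=((h[...,0]>4)&(h[...,0]<22)&(h[...,1]>110)).astype(np.uint8)
w=np.zeros_like(m); w[75:190,268:368]=1; m*=w
m=cv2.morphologyEx(m,cv2.MORPH_OPEN,np.ones((3,3)))
c,_=cv2.findContours(m,cv2.RETR_EXTERNAL,cv2.CHAIN_APPROX_NONE); c=max(c,key=cv2.contourArea)
f=np.zeros_like(m); cv2.fillConvexPoly(f,cv2.convexHull(c),1)
r=fit('cover',[(cp,f.astype(float))],(.5536,.3083,-.298)); print(np.round(r.x,4),r.fun, cv2.boundingRect(f))
# jig & yellow
C=r.x
for b in M['cover']:
    hh=cv2.convexHull((proj(cp,place(b,*C))+.5).astype(np.float32)); cv2.polylines(a,[np.round(hh*16).astype(int)],True,(0,255,0),1,cv2.LINE_AA,4)
for b in M['jig']:
    hh=cv2.convexHull((proj(cp,place(b,.6284,.0252,-.124))+.5).astype(np.float32)); cv2.polylines(a,[np.round(hh*16).astype(int)],True,(0,255,0),1,cv2.LINE_AA,4)
cv2.imwrite('pics/w1b.png',np.hstack([cv2.resize(a[140:310,20:210],(400,358)),cv2.resize(a[60:210,240:400],(400,358))]))
E
python3 -c "
from h import *
plan(.63,-.08,.25,-.124)"
```

```text
[ 0.5526  0.3107 -0.2373] 0.01906548080476345 (276, 83, 82, 95)
t 2.5 dp [-0.3493  0.1013 -0.0004] rot [-3.000e-02  2.000e-02  7.986e+01] dist 0.364 rows 9.3
```

View pics/w1b.png

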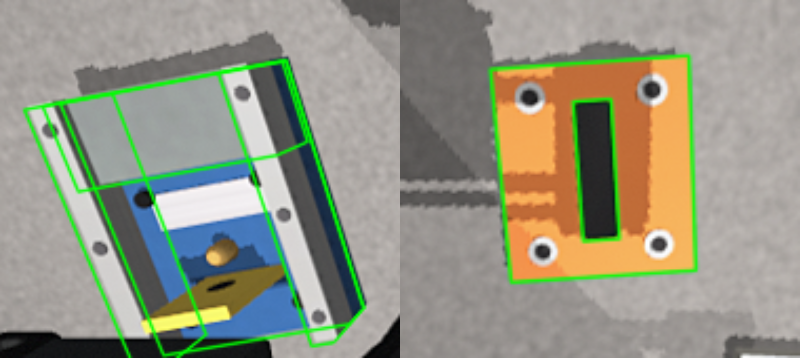

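```bash
python3 -m jog '[{"gripper":-1,"dp":[-0.02,0.005,0],"delta_rot":[0,0,5]},{"gripper":-1,"dp":[-0.06,0.016,0],"delta_rot":[0,0,13]},{"gripper":-1,"dp":[-0.1,0.028,0],"delta_rot":[0,0,21]},{"gripper":-1,"dp":[-0.14,0.04,0],"delta_rot":[0,0,29]},{"gripper":-1,"dp":[-0.18,0.05,0],"delta_rot":[0,0,37]},{"gripper":-1,"dp":[-0.22,0.062,0],"delta_rot":[0,0,45]},{"gripper":-1,"dp":[-0.26,0.075,0],"delta_rot":[0,0,53]},{"gripper":-1,"dp":[-0.3,0.087,0],"delta_rot":[0,0,61]},{"gripper":-1,"dp":[-0.33,0.096,0],"delta_rot":[0,0,69]},{"gripper":-1,"dp":[-0.349,0.101,0],"delta_rot":[0,0,77]}]'
python3 -m jog '[{"gripper":-1,"dp":[0,0,0],"delta_rot":[0,0,3]},{"gripper":-1,"dp":[0,0,0],"delta_rot":[0,0,3]},{"gripper":-1,"dp":[0,0,0],"delta_rot":[0,0,3]}]'
python3 -c "
from h import *;import pickle
cp=over('wrist',[('jig',(.6284,.0252,-.124))],'w2')
pickle.dump(cp,open('w2.pkl','wb')); print(sense()['tool_pos'])"
```

```text
t: 3.5
tool_pos: [0.6295, -0.0814, 0.2505]
eef_rot: [-3.141, -0.001, -0.08]
wrist_force: [-0.2, -0.5, 0.5]
opening: 1.0
t: 3.8
tool_pos: [0.6301, -0.0779, 0.25]
eef_rot: [-3.141, 0.0, -0.122]
wrist_force: [0.4, 0.5, 0.1]
opening: 0.998
[ 0.63010724 -0.07806621  0.24994447]
```

View pics/w2.png

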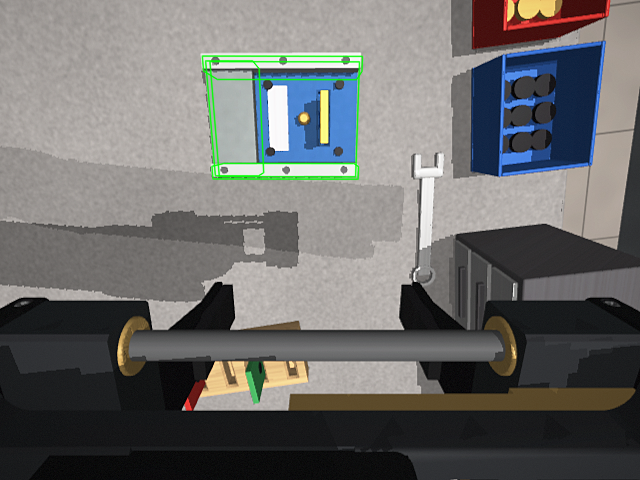

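```bash
python3 - <<'E'
from h import *;import pickle
cp=pickle.load(open('w2.pkl','rb')); a=cv2.imread('pics/raw_w2.png')
g=cv2.cvtColor(a,cv2.COLOR_BGR2GRAY)
pts=[]
for (u,v) in((268,85),(339,85),(270,151),(338,151)):
    s=g[v-7:v+8,u-7:u+8].astype(float); w=np.clip(60-s,0,None); yy,xx=np.mgrid[v-7:v+8,u-7:u+8]; pts.append(((w*xx).sum()/w.sum(),(w*yy).sum()/w.sum(),w.sum()))
print(np.round(pts,1))
h=cv2.cvtColor(a,cv2.COLOR_BGR2HSV); m=((h[...,0]>15)&(h[...,0]<35)&(h[...,1]>120)); ym=m.copy(); ym[:,:312]=0; ym[:,340:]=0; ym[160:]=0;ym[:80]=0
pm=m.copy(); pm[:,:294]=0; pm[:,314:]=0; pm[132:]=0; pm[:105]=0
for q in(ym,pm):
    y,x=np.nonzero(q); print(x.min(),x.max(),y.min(),y.max(),x.mean(),y.mean())
from scipy.optimize import least_squares
L=np.array([[-.04,.036,.031],[.04,.036,.031],[-.04,-.036,.031],[.04,-.036,.031]])
uv=np.array(pts)[:,:2]
for z in (.031,.026):
    L[:,2]=z
    r=least_squares(lambda p:(proj(cp,place(L,*p))-uv).ravel(),[.628,.025,-.124]); print(np.round(r.x,4),np.round(r.fun,2))
cv2.imwrite('pics/w2b.png',cv2.resize(a[40:190,190:370],(720,600),interpolation=cv2.INTER_CUBIC))
E
```

```text
[[268.7  86.3 300. ]
 [336.2  86.7 125. ]
 [271.6 150.6 368. ]
 [334.  150.1  32. ]]
320 327 90 143 322.38028169014086 118.49765258215963
298 309 112 124 303.7560975609756 118.20731707317073
[ 0.6265  0.0267 -0.1252] [-2.48 -1.41  2.2  -1.66 -2.83  1.51  3.13  2.22]
[ 0.6264  0.027  -0.1252] [-2.04 -1.04  1.77 -1.3  -2.44  1.08  2.73  1.79]
```

View pics/w2b.png

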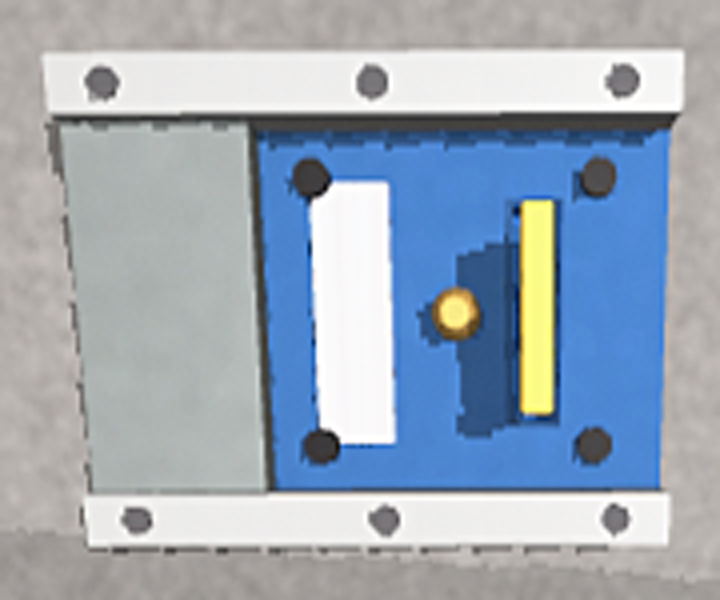

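```bash
python3 - <<'E'
from h import *;import pickle
from scipy.optimize import least_squares
cp=pickle.load(open('w2.pkl','rb'))
c=np.array([[311,178],[598,177],[321,446],[593,445],[456,313],[43,52],[684,50],[668,545],[88,545]],float)
uv=(c+.5)/4-.5+[190,40]
L=np.array([[-.04,.036,.031],[.04,.036,.031],[-.04,-.036,.031],[.04,-.036,.031],[0,0,.041],[-.105,.0625,.051],[.06,.0625,.051],[.06,-.0625,.051],[-.105,-.0625,.051]])
r=least_squares(lambda p:(proj(cp,place(L,*p))-uv).ravel(),[.628,.025,-.124],loss='soft_l1'); print(np.round(r.x,4)); print(np.round(proj(cp,place(L,*r.x))-uv,2))
g=(np.array([538,307])+.5)/4-.5+[190,40]; w=unproj(cp,g,.081); print(w)
J=r.x; d=w[:2]-J[:2]; cs,s=np.cos(J[2]),np.sin(J[2]); print('gauge in jig',d[0]*cs+d[1]*s,-d[0]*s+d[1]*cs, 'nominal',place(np.array([[.022,0,.011]]),*J))
plan(w[0],w[1],.15,J[2])
E
```

```text
[ 0.6279  0.0278 -0.1208]
[[-0.16 -0.33]
 [ 0.36 -0.2 ]
 [ 0.04  0.04]
 [ 0.49  0.19]
 [-0.21 -0.07]
 [-0.18  0.08]
 [ 0.01  0.29]
 [ 0.02 -0.09]
 [-0.28  0.13]]
[0.64983622 0.02415639 0.081     ]
gauge in jig 0.022170122287596686 -0.0009585267796475149 nominal [[0.64978288 0.02512844 0.011     ]]
t 3.85 dp [ 0.0072 -0.1038  0.1   ] rot [-0.04  0.01 -0.07] dist 0.144 rows 2.9
```

```bash
python3 -m jog '[{"gripper":0,"dp":[0.003,-0.03,0.02],"delta_rot":[0,0,0]},{"gripper":0,"dp":[0.006,-0.07,0.05],"delta_rot":[0,0,0]},{"gripper":0,"dp":[0.007,-0.1,0.08],"delta_rot":[0,0,0]},{"gripper":0,"dp":[0.007,-0.1035,0.1],"delta_rot":[0,0,0]},{"gripper":0,"dp":[0.007,-0.1035,0.1],"delta_rot":[0,0,0]},{"gripper":0,"dp":[0.007,-0.1035,0.1],"delta_rot":[0,0,0]}]'
python3 -c "
from h import *
plan(.6498,.0245,.05,-.1208)"
```

```text
t: 4.45
tool_pos: [0.6501, 0.0216, 0.1506]
eef_rot: [3.141, -0.0, -0.126]
wrist_force: [0.3, 0.1, 1.0]
opening: 0.553
t 4.45 dp [-0.0006 -0.0029  0.1006] rot [ 0.03 -0.01 -0.27] dist 0.101 rows 2.0
```

```bash
python3 -m jog '[{"gripper":0,"dp":[0,-0.001,0.03],"delta_rot":[0,0,0]},{"gripper":0,"dp":[0,-0.001,0.06],"delta_rot":[0,0,-0.2]},{"gripper":0,"dp":[0,-0.001,0.085],"delta_rot":[0,0,-0.2]},{"gripper":0,"dp":[0,-0.001,0.1],"delta_rot":[0,0,-0.2]},{"gripper":0,"dp":[0,-0.001,0.1],"delta_rot":[0,0,-0.2]},{"gripper":0,"dp":[0,-0.001,0.1],"delta_rot":[0,0,-0.2]}]'
python3 -c "
from h import *
plan(.6498,.0245,.05,-.1208)
over('side',[],'s1',(260,190,120,90,6)) "
```

```text
t: 5.05
tool_pos: [0.6511, 0.0222, 0.0516]
eef_rot: [-3.141, -0.002, -0.124]
wrist_force: [-0.1, 0.4, 0.2]
opening: 0.502
t 5.05 dp [-0.0016 -0.0021  0.0016] rot [-0.01 -0.1  -0.16] dist 0.003 rows 0.1
```

View pics/s1.png

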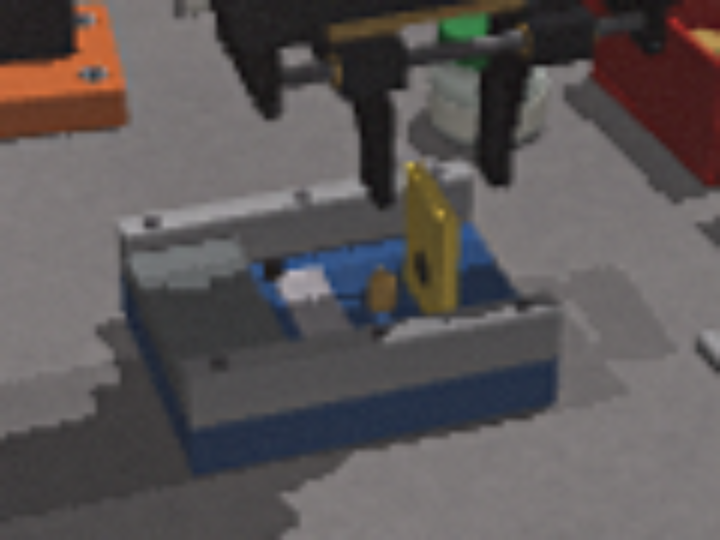

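```bash
python3 - <<'E'
from h import *
cp=camera_params('side'); s=sense(); print(s['tool_pos'])
P=[[.6498,.0245,.081],[.6511,.0222,.0516],[.6511-.022,.0222,.0516],[.6511+.022,.0222,.0516]]
print(((proj(cp,P)-[260,190])*6).round())
E
```

```text
[0.65142681 0.02236886 0.05192417]
[[425. 185.]
 [429. 243.]
 [384. 255.]
 [474. 231.]]
```

```bash
python3 - <<'E'
from h import *
print(sense()['tool_pos'])
over('side',[],'s2',(260,190,120,90,6)); over('wrist',[],'w3'); over('scene',[],'sc3',(280,170,120,90,6))
print(sense()['tool_pos'])
a=cv2.imread('pics/s2.png');b=cv2.imread('pics/w3.png');c=cv2.imread('pics/sc3.png')
cv2.imwrite('pics/m3.png',np.vstack([np.hstack([cv2.resize(a,(400,300)),cv2.resize(c,(400,300))]),np.hstack([cv2.resize(b,(400,300)),np.zeros((300,400,3),np.uint8)])]))
E
```

```text
[0.65142681 0.02236886 0.05192417]
[0.65109346 0.0227565  0.05143255]
```

View pics/m3.png

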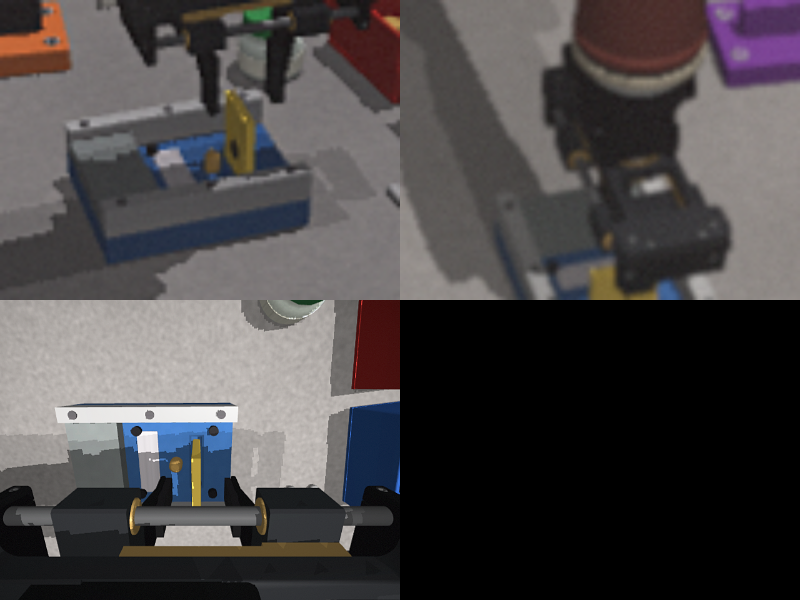

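```bash
python3 - <<'E'
from h import *
cp=camera_params('side')
for n,q in(('L',(385,203)),('R',(493,183))):
    uv=np.array(q)/6+[260,190]
    for z in(.05,.06,.07,.08): print(n,z,unproj(cp,uv,z).round(4))
cw=camera_params('wrist'); print(cw['world_from_camera'].round(3))
b=cv2.imread('pics/raw_w3.png'); cv2.imwrite('pics/w3b.png',b[230:460,180:460].repeat(2,0).repeat(2,1))
P=[[.6498+a*.007,.0245+b*.025,z] for a in(0,) for b in(-1,1) for z in (.025,.081)]+[[.6511-.0218,.0222,.0516],[.6511+.0218,.0222,.0516],[.6511-.0218,.0317,.0516],[.6511+.0218,.0317,.0516]]
print(((proj(cw,P)-[180,230])*2).round())
E
```

```text
L 0.05 [0.6481 0.0614 0.05  ]
L 0.06 [0.6415 0.0477 0.06  ]
L 0.07 [0.635 0.034 0.07 ]
L 0.08 [0.6284 0.0203 0.08  ]
R 0.05 [0.7002 0.0558 0.05  ]
R 0.06 [0.6928 0.0422 0.06  ]
R 0.07 [0.6854 0.0286 0.07  ]
R 0.08 [0.6781 0.015  0.08  ]
[[ 0.992 -0.118 -0.035  0.661]
 [-0.123 -0.949 -0.291  0.104]
 [ 0.002  0.293 -0.956  0.246]
 [ 0.     0.     0.     1.   ]]
[[278. 129.]
 [280. 217.]
 [260.  -7.]
 [256.  46.]
 [204. 107.]
 [345.  91.]
 [199.  78.]
 [342.  62.]]
```

View pics/w3b.png

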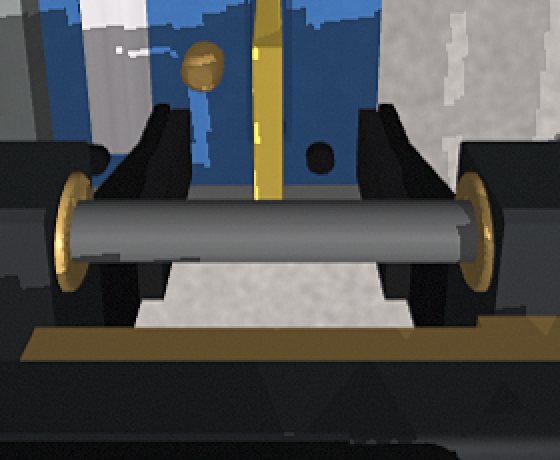

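The side and wrist views both put the visible fingertips about 20–28 mm above where I compute the TCP. I'll test with a light, low-force closure before going any lower.

```bash
python3 -m jog '[{"gripper":0.4,"dp":[-0.001,0,0],"delta_rot":[0,0,0]},{"gripper":0.6,"dp":[-0.001,0,0],"delta_rot":[0,0,0]},{"gripper":0.7,"dp":[-0.001,0,0],"delta_rot":[0,0,0]},{"gripper":0.7,"dp":[-0.001,0,0],"delta_rot":[0,0,0]},{"gripper":0.7,"dp":[-0.001,0,0],"delta_rot":[0,0,0]}]' 5
python3 - <<'E'
from h import *
print(sense()['tool_pos'])
over('side',[],'s2',(260,190,120,90,6)); over('wrist',[],'w3',(180,230,280,230,3))
a=cv2.imread('pics/s2.png');b=cv2.imread('pics/w3.png')
cv2.imwrite('pics/m4.png',np.hstack([cv2.resize(a,(400,300)),cv2.resize(b,(400,300))]))
E
```

```text
t: 5.75
tool_pos: [0.6491, 0.0229, 0.0499]
eef_rot: [3.141, 0.0, -0.123]
wrist_force: [0.7, -0.7, 0.4]
opening: 0.18
[0.64914319 0.02291701 0.04990687]
```

View pics/m4.png

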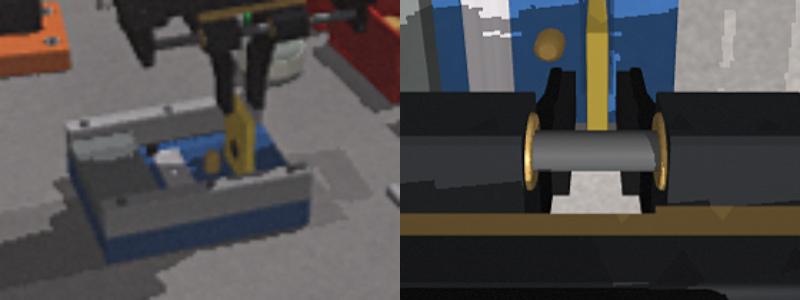

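```bash
python3 -m jog '[{"gripper":0.85,"dp":[0,0,0],"delta_rot":[0,0,0]},{"gripper":0.95,"dp":[0,0,0],"delta_rot":[0,0,0]},{"gripper":1,"dp":[0,0,0],"delta_rot":[0,0,0]},{"gripper":1,"dp":[0,0,0],"delta_rot":[0,0,0]},{"gripper":1,"dp":[0,0,0],"delta_rot":[0,0,0]}]' 5
python3 - <<'E'
from h import *
print(sense()['tool_pos'])
over('side',[],'s2',(260,190,120,90,6)); over('wrist',[],'w3',(180,230,280,230,3))
a=cv2.imread('pics/s2.png');b=cv2.imread('pics/w3.png')
cv2.imwrite('pics/m5.png',np.hstack([cv2.resize(a,(400,300)),cv2.resize(b,(400,300))]))
E
```

```text
t: 6.35
tool_pos: [0.6492, 0.0229, 0.05]
eef_rot: [3.142, -0.0, -0.123]
wrist_force: [0.4, 0.7, 0.2]
opening: 0.004
[0.64919589 0.02291131 0.04997241]
```

View pics/m5.png

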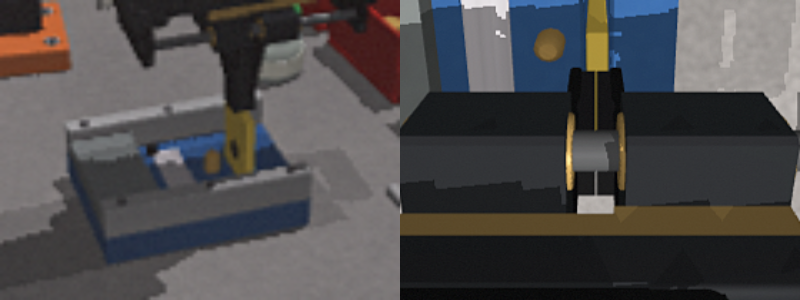

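Nothing was gripped: the opening went to 0 and both views show the tips just above the plate's top. So the real fingertips sit about 30 mm above the reported TCP. I'll open, lower in steps and watch.

```bash
python3 -m jog '[{"gripper":0.4,"dp":[0.0005,-0.0015,0],"delta_rot":[0,0,0]},{"gripper":0.4,"dp":[0.0005,-0.0015,0],"delta_rot":[0,0,0]},{"gripper":0.4,"dp":[0.0005,-0.0015,0],"delta_rot":[0,0,0]},{"gripper":0.4,"dp":[0.0005,-0.0015,0.006],"delta_rot":[0,0,0]},{"gripper":0.4,"dp":[0.0005,-0.0015,0.012],"delta_rot":[0,0,0]},{"gripper":0.4,"dp":[0.0005,-0.0015,0.015],"delta_rot":[0,0,0]},{"gripper":0.4,"dp":[0.0005,-0.0015,0.015],"delta_rot":[0,0,0]},{"gripper":0.4,"dp":[0.0005,-0.0015,0.015],"delta_rot":[0,0,0]}]' 5
cat > two.py <<'E'
from h import *
import sys
f=sys.argv[1]
print(sense()['tool_pos'],sense()['opening'])
over('side',[],'s_'+f,(270,190,100,75,5)); over('wrist',[],'w_'+f,(180,230,280,230,3))
a=cv2.imread(f'pics/s_{f}.png');b=cv2.imread(f'pics/w_{f}.png')
cv2.imwrite(f'pics/{f}.png',np.hstack([cv2.resize(a,(400,300)),cv2.resize(b,(400,300))]))
E
python3 two.py m6
```

```text
t: 7.25
tool_pos: [0.6498, 0.0243, 0.0348]
eef_rot: [3.141, 0.0, -0.123]
wrist_force: [-0.2, -0.5, -0.6]
opening: 0.302
[0.64978445 0.0242604  0.03483205] 0.3023366160776003
```

View pics/m6.png

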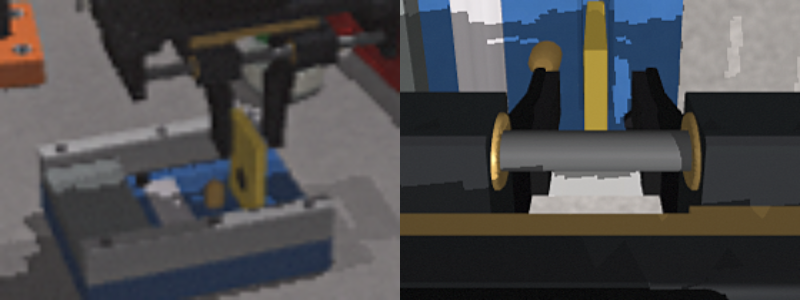

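```bash
python3 -m jog '[{"gripper":0.4,"dp":[0,0,0.006],"delta_rot":[0,0,0.1]},{"gripper":0.4,"dp":[0,0,0.01],"delta_rot":[0,0,0.1]},{"gripper":0.6,"dp":[0,0,0.01],"delta_rot":[0,0,0.1]},{"gripper":0.8,"dp":[0,0,0.01],"delta_rot":[0,0,0.1]},{"gripper":1,"dp":[0,0,0.01],"delta_rot":[0,0,0.1]},{"gripper":1,"dp":[0,0,0.01],"delta_rot":[0,0,0.1]},{"gripper":1,"dp":[0,0,0.01],"delta_rot":[0,0,0.1]}]' 20
python3 two.py m7
```

```text
t: 8.05
tool_pos: [0.6499, 0.0243, 0.0251]
eef_rot: [3.142, -0.0, -0.125]
wrist_force: [-0.9, -1.0, -0.9]
opening: 0.088
[0.64993834 0.02428568 0.02508402] 0.08786863887214978
```

View pics/m7.png

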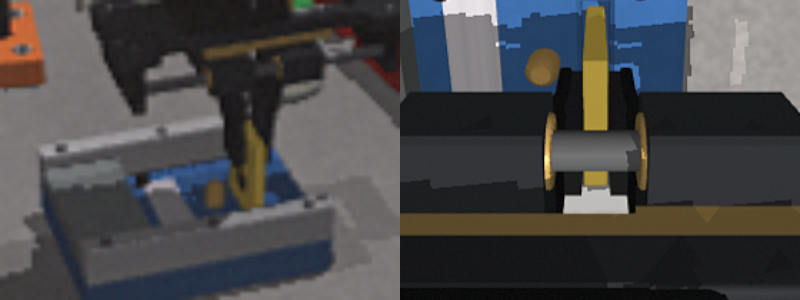

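```bash
python3 -m jog '[{"gripper":1,"dp":[0,0,-0.01],"delta_rot":[0,0,0]},{"gripper":1,"dp":[0,0,-0.03],"delta_rot":[0,0,0]},{"gripper":1,"dp":[0,0,-0.06],"delta_rot":[0,0,0]},{"gripper":1,"dp":[0,0,-0.09],"delta_rot":[0,0,0]},{"gripper":1,"dp":[0,0,-0.12],"delta_rot":[0,0,0]},{"gripper":1,"dp":[0,0,-0.13],"delta_rot":[0,0,0]},{"gripper":1,"dp":[0,0,-0.13],"delta_rot":[0,0,0]}]' 25
python3 -c "
from h import *
plan(.5653,-.2895,.155,.044)"
```

```text
t: 8.85
tool_pos: [0.6508, 0.0243, 0.1568]
eef_rot: [-3.141, -0.003, -0.125]
wrist_force: [-0.2, -0.0, -1.6]
opening: 0.088
t 8.85 dp [-0.0458  0.322   0.0013] rot [-0.05 -0.17 -9.67] dist 0.325 rows 6.5
```

```bash
python3 -c "
from h import *
plan(.53,-.385,.20,.044)"
```

```text
t 8.85 dp [-0.0688  0.4211 -0.0439] rot [-0.05 -0.17 -9.67] dist 0.429 rows 8.6
```

```bash
python3 -m jog '[{"gripper":1,"dp":[-0.003,0.02,-0.01],"delta_rot":[0,0,-1]},{"gripper":1,"dp":[-0.01,0.06,-0.03],"delta_rot":[0,0,-2]},{"gripper":1,"dp":[-0.018,0.105,-0.044],"delta_rot":[0,0,-4]},{"gripper":1,"dp":[-0.026,0.15,-0.044],"delta_rot":[0,0,-5]},{"gripper":1,"dp":[-0.033,0.195,-0.044],"delta_rot":[0,0,-6]},{"gripper":1,"dp":[-0.041,0.24,-0.044],"delta_rot":[0,0,-7]},{"gripper":1,"dp":[-0.049,0.285,-0.044],"delta_rot":[0,0,-8]},{"gripper":1,"dp":[-0.057,0.33,-0.044],"delta_rot":[0,0,-9]},{"gripper":1,"dp":[-0.063,0.375,-0.044],"delta_rot":[0,0,-9.6]},{"gripper":1,"dp":[-0.067,0.405,-0.044],"delta_rot":[0,0,-9.6]}]'
python3 -m jog '[{"gripper":1,"dp":[-0.002,0.016,0],"delta_rot":[0,0,0]},{"gripper":1,"dp":[-0.002,0.016,0],"delta_rot":[0,0,0]},{"gripper":1,"dp":[-0.002,0.016,0],"delta_rot":[0,0,0]}]'
python3 -c "
from h import *;import pickle
cp=over('wrist',[('rack',(.4979,-.2925,.044))],'w5')
pickle.dump(cp,open('w5.pkl','wb')); print(sense()['tool_pos'])"
```

```text
t: 9.85
tool_pos: [0.5303, -0.3723, 0.1973]
eef_rot: [-3.142, 0.003, 0.04]
wrist_force: [0.7, -0.4, -0.1]
opening: 0.091
t: 10.15
tool_pos: [0.5313, -0.3845, 0.1974]
eef_rot: [-3.14, 0.002, 0.042]
wrist_force: [-0.0, 0.7, -0.8]
opening: 0.089
[ 0.53192287 -0.38374303  0.19773162]
```

View pics/w5.png

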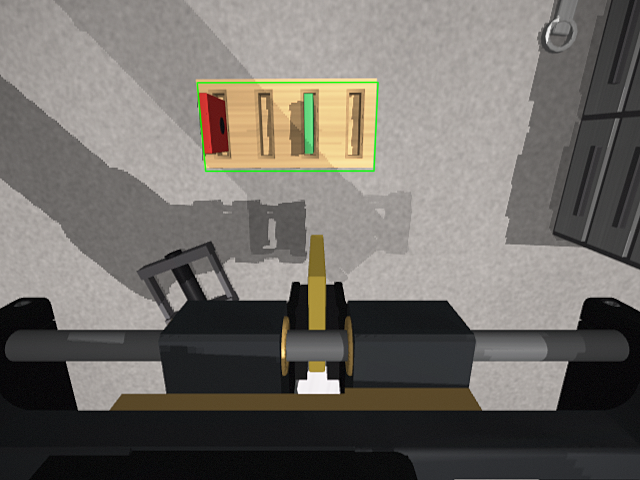

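```bash
python3 - <<'E'
from h import *
a=cv2.imread('pics/raw_w5.png')
cv2.imwrite('pics/w5b.png',cv2.resize(a[70:180,190:390],(800,440),interpolation=cv2.INTER_CUBIC))
E
```

```text
(no output)
```

View pics/w5b.png

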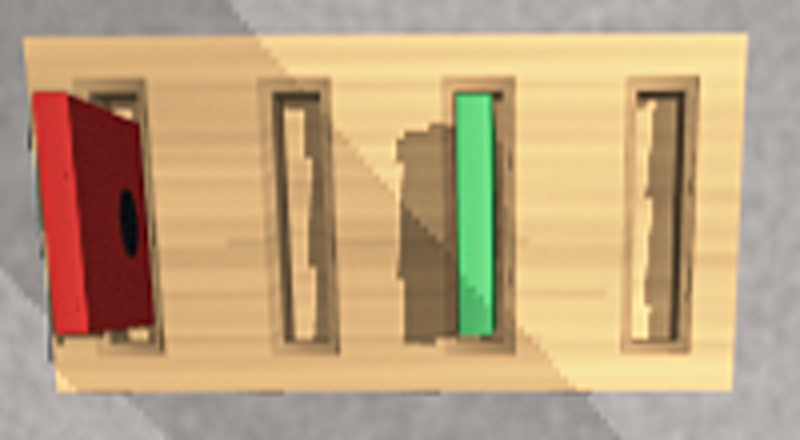

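```bash
python3 - <<'E'
from h import *;import pickle
from scipy.optimize import least_squares
cp=pickle.load(open('w5.pkl','rb'))
c=np.array([[24,38],[748,33],[733,390],[57,390],[629,77],[699,77],[690,352],[620,352],[258,79],[329,79],[339,352],[273,352]],float)
uv=(c+.5)/4-.5+[190,70]
q=[[-.0875,.042],[.0875,.042],[.0875,-.042],[-.0875,-.042]]
for s in(.0675,-.0225): q+=[[s-.009,.033],[s+.009,.033],[s+.009,-.033],[s-.009,-.033]]
L=np.array([[a,b,.03] for a,b in q])
r=least_squares(lambda p:(proj(cp,place(L,*p))-uv).ravel(),[.498,-.29,.044],loss='soft_l1'); print(np.round(r.x,4)); print(np.round(proj(cp,place(L,*r.x))-uv,2))
print('d',place(np.array([[.0675,0,.008]]),*r.x))
s=sense(); t=s['tool_pos']
# plate model under assumption: bottom centre at tcp z -.0141, tool yaw
P=place(np.array([[a,b,z] for a in(-.004,.004) for b in(-.025,.025) for z in(0,.07)]),t[0],t[1],s['eef_rot'][2],t[2]-.0141)
print(P.round(3).tolist()); print(proj(camera_params('wrist'),P).round(1).tolist())
a=cv2.imread('pics/raw_w5.png'); cv2.imwrite('pics/w5c.png',cv2.resize(a[220:400,260:380],(400,600)))
E
```

```text
[ 0.4973 -0.2897  0.0447]
[[-0.3  -0.43]
 [-0.03  0.21]
 [-0.22 -0.01]
 [ 0.08  0.42]
 [-0.57 -0.52]
 [ 0.45 -0.58]
 [ 0.23  0.58]
 [ 0.22  0.62]
 [-0.33 -0.72]
 [ 0.41 -0.78]
 [ 0.52  0.81]
 [-0.45  0.85]]
d [[ 0.56468671 -0.28666984  0.008     ]]
[[0.529, -0.409, 0.184], [0.529, -0.409, 0.254], [0.527, -0.359, 0.184], [0.527, -0.359, 0.254], [0.537, -0.409, 0.184], [0.537, -0.409, 0.254], [0.535, -0.359, 0.184], [0.535, -0.359, 0.254]]
[[310.9, 304.7], [308.3, 372.2], [310.5, 233.2], [307.5, 275.2], [322.8, 304.7], [325.0, 372.2], [323.1, 233.2], [325.8, 275.2]]
```

View pics/w5c.png

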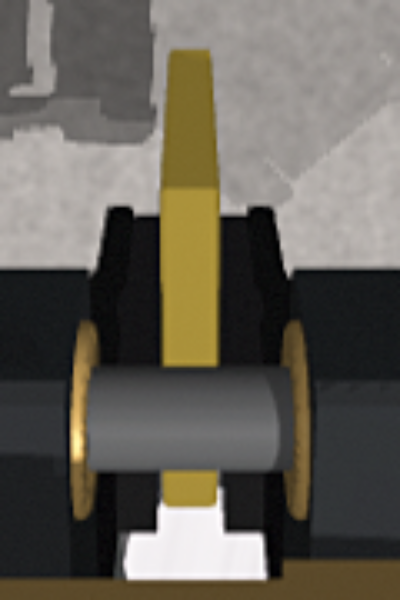

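```bash
python3 -c "
from h import *
plan(.5647,-.2867,.12,.0447)"
```

```text
t 10.2 dp [ 0.0371 -0.0954  0.0778] rot [-0.08  0.07 -0.05] dist 0.129 rows 2.6
```

```bash
python3 -m jog '[{"gripper":1,"dp":[0.01,-0.025,0.01],"delta_rot":[0,0,0]},{"gripper":1,"dp":[0.025,-0.065,0.025],"delta_rot":[0,0,0]},{"gripper":1,"dp":[0.037,-0.095,0.045],"delta_rot":[0,0,0]},{"gripper":1,"dp":[0.037,-0.095,0.065],"delta_rot":[0,0,0]},{"gripper":1,"dp":[0.037,-0.095,0.078],"delta_rot":[0,0,0]},{"gripper":1,"dp":[0.037,-0.095,0.078],"delta_rot":[0,0,0]},{"gripper":1,"dp":[0.037,-0.095,0.078],"delta_rot":[0,0,0]}]'
python3 -c "
from h import *
plan(.5647,-.2867,.065,.0447)"
```

```text
t: 10.9
tool_pos: [0.5644, -0.2895, 0.1215]
eef_rot: [3.141, -0.0, 0.042]
wrist_force: [0.1, -0.8, -0.8]
opening: 0.089
t 10.9 dp [ 0.0005 -0.0028  0.0565] rot [ 0.03 -0.01 -0.17] dist 0.057 rows 1.1
```

```bash
python3 -m jog '[{"gripper":1,"dp":[0.0003,-0.0015,0.015],"delta_rot":[0,0,-0.1]},{"gripper":1,"dp":[0.0003,-0.0015,0.035],"delta_rot":[0,0,-0.1]},{"gripper":1,"dp":[0.0003,-0.0015,0.05],"delta_rot":[0,0,-0.1]},{"gripper":1,"dp":[0.0003,-0.0015,0.056],"delta_rot":[0,0,-0.1]},{"gripper":1,"dp":[0.0003,-0.0015,0.056],"delta_rot":[0,0,-0.1]},{"gripper":1,"dp":[0.0003,-0.0015,0.056],"delta_rot":[0,0,-0.1]}]'
python3 - <<'E'
from h import *
plan(.5647,-.2867,.0225,.0447)
over('side',[('plate',(.5647,-.2867,.0447,.008))],'s8',(270,270,133,100,6))
plan(.5647,-.2867,.0225,.0447)
E
```

```text
t: 11.5
tool_pos: [0.5651, -0.2877, 0.0655]
eef_rot: [3.141, -0.001, 0.044]
wrist_force: [0.3, -0.2, -0.4]
opening: 0.091
t 11.5 dp [-0.0003 -0.001   0.043 ] rot [ 0.03 -0.03 -0.03] dist 0.043 rows 0.9
t 11.55 dp [-0.0005 -0.0011  0.0433] rot [ 0.04 -0.06 -0.02] dist 0.043 rows 0.9
```

View pics/s8.png

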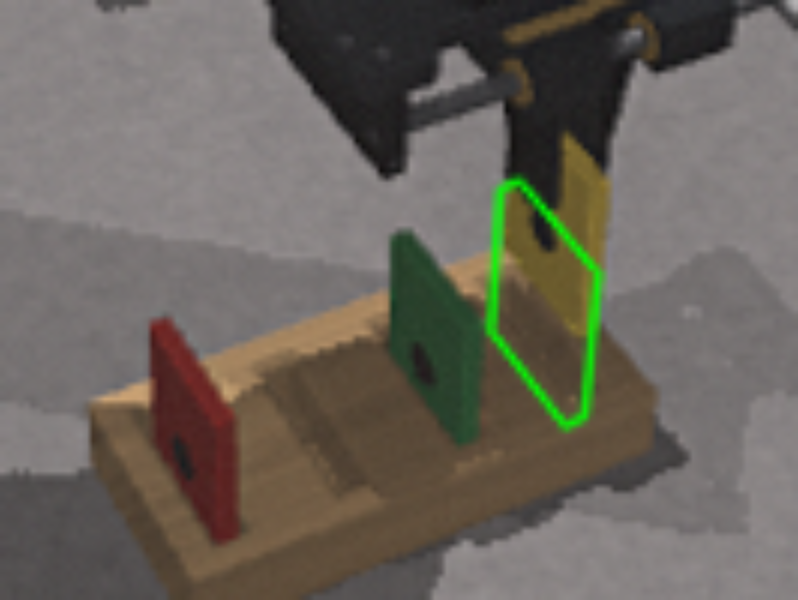

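The plate hangs upright over slot d, with green at (435,340) and red at (195,430) well clear. Lowering now.

```bash
python3 -m jog '[{"gripper":1,"dp":[-0.0003,-0.0008,0.01],"delta_rot":[0,0,0]},{"gripper":1,"dp":[-0.0003,-0.0008,0.018],"delta_rot":[0,0,0]},{"gripper":1,"dp":[-0.0003,-0.0008,0.025],"delta_rot":[0,0,0]},{"gripper":1,"dp":[-0.0003,-0.0008,0.032],"delta_rot":[0,0,0]},{"gripper":1,"dp":[-0.0003,-0.0008,0.038],"delta_rot":[0,0,0]},{"gripper":1,"dp":[-0.0003,-0.0008,0.041],"delta_rot":[0,0,0]},{"gripper":1,"dp":[-0.0003,-0.0008,0.041],"delta_rot":[0,0,0]},{"gripper":1,"dp":[-0.0003,-0.0008,0.041],"delta_rot":[0,0,0]}]'
python3 - <<'E'
from h import *
over('side',[('plate',(.5647,-.2867,.0447,.008))],'s9',(270,270,133,100,6))
plan(.5647,-.2867,.0225,.0447)
E
```

```text
t: 12.35
tool_pos: [0.5646, -0.2866, 0.0241]
eef_rot: [3.141, -0.0, 0.044]
wrist_force: [-0.0, -0.3, -0.9]
opening: 0.093
t 12.4 dp [0.0001 0.0001 0.0018] rot [ 0.01 -0.02 -0.01] dist 0.002 rows 0.0
```

View pics/s9.png

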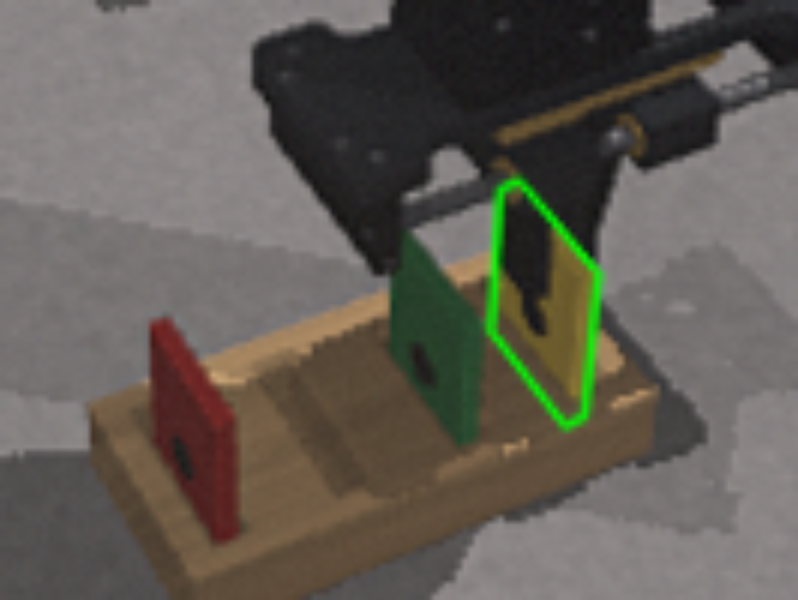

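```bash
python3 -m jog '[{"gripper":1,"dp":[0,0,0.0015],"delta_rot":[0,0,0]},{"gripper":1,"dp":[0,0,0.0015],"delta_rot":[0,0,0]},{"gripper":0.7,"dp":[0,0,0.0015],"delta_rot":[0,0,0]},{"gripper":0.5,"dp":[0,0,0.0015],"delta_rot":[0,0,0]},{"gripper":0.4,"dp":[0,0,0.0015],"delta_rot":[0,0,0]},{"gripper":0.4,"dp":[0,0,0.0015],"delta_rot":[0,0,0]},{"gripper":0.4,"dp":[0,0,0.0015],"delta_rot":[0,0,0]}]'
python3 two.py m10; python3 -c "
from h import *
over('side',[('plate',(.5647,-.2867,.0447,.008))],'s10',(270,270,133,100,6))"
```

```text
t: 13.1
tool_pos: [0.5645, -0.2865, 0.0225]
eef_rot: [3.141, -0.0, 0.045]
wrist_force: [-0.1, -0.3, -0.3]
opening: 0.294
[ 0.56448645 -0.28651079  0.02252393] 0.293531894688397
```

View pics/s10.png

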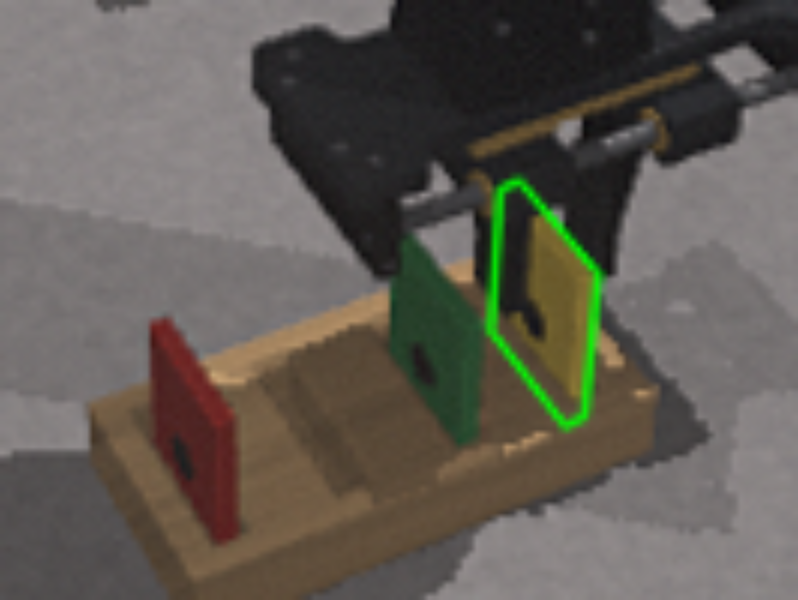

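View pics/w_m10.png

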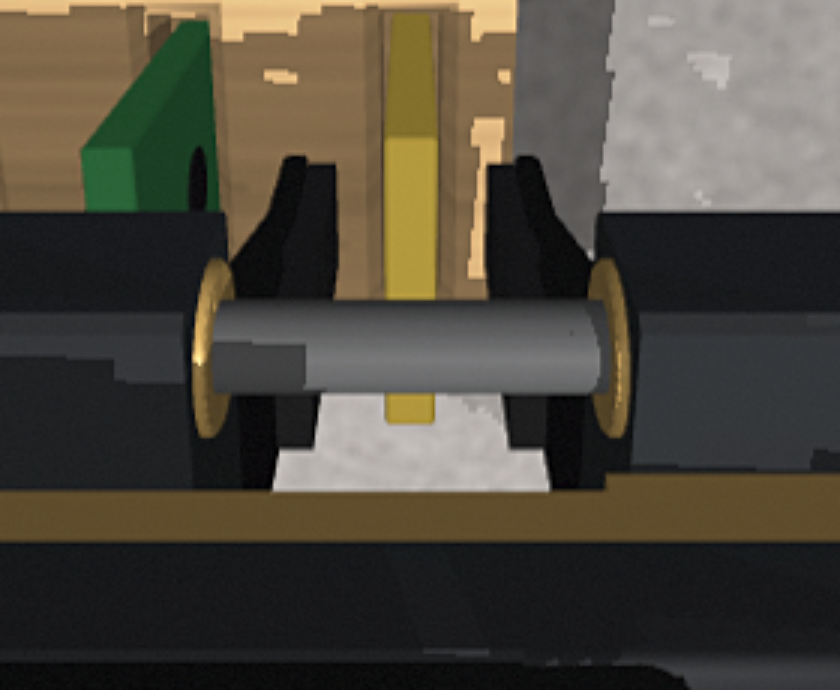

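```bash
python3 -m jog '[{"gripper":0.35,"dp":[0,0,-0.01],"delta_rot":[0,0,0]},{"gripper":0.35,"dp":[0,0,-0.03],"delta_rot":[0,0,0]},{"gripper":0.35,"dp":[0,0,-0.065],"delta_rot":[0,0,0]},{"gripper":0.35,"dp":[0,0,-0.11],"delta_rot":[0,0,0]},{"gripper":0.35,"dp":[0,0,-0.15],"delta_rot":[0,0,0]},{"gripper":0,"dp":[0,0,-0.16],"delta_rot":[0,0,0]}]'
python3 -c "
from h import *
over('side',[('plate',(.5647,-.2867,.0447,.008))],'s11',(270,270,133,100,6))
plan(.5526,.3107,.18,1.334)"
```

```text
t: 13.85
tool_pos: [0.5662, -0.2881, 0.1883]
eef_rot: [3.139, -0.007, 0.044]
wrist_force: [-0.5, -0.4, 0.2]
opening: 0.359
t 13.9 dp [ 0.0129 -0.5985  0.0063] rot [  0.34  -0.22 -73.9 ] dist 0.599 rows 12.0
```

View pics/s11.png

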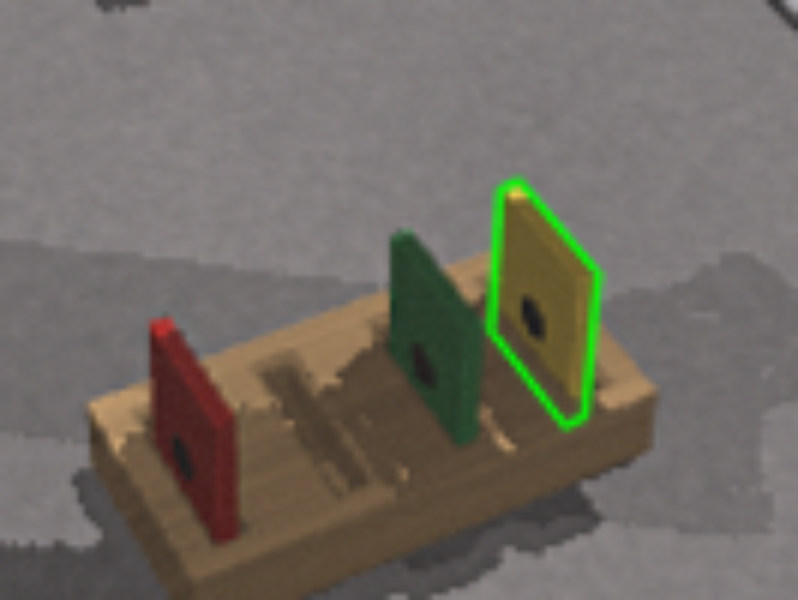

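The gauge stands released in slot d at (550,300), matching the model outline; red and green are unmoved. Going to the cover now.

```bash
python3 -m jog '[{"gripper":0,"dp":[0,-0.025,0],"delta_rot":[0,0,-4]},{"gripper":0,"dp":[0.001,-0.07,0],"delta_rot":[0,0,-11]},{"gripper":0,"dp":[0.002,-0.118,0],"delta_rot":[0,0,-18]},{"gripper":0,"dp":[0.003,-0.166,0],"delta_rot":[0,0,-25]},{"gripper":0,"dp":[0.005,-0.214,0],"delta_rot":[0,0,-32]},{"gripper":0,"dp":[0.006,-0.262,0],"delta_rot":[0,0,-39]},{"gripper":0,"dp":[0.007,-0.31,0],"delta_rot":[0,0,-46]},{"gripper":0,"dp":[0.008,-0.358,0],"delta_rot":[0,0,-53]},{"gripper":0,"dp":[0.009,-0.406,0],"delta_rot":[0,0,-60]},{"gripper":0,"dp":[0.01,-0.454,0],"delta_rot":[0,0,-66]}]'
python3 -c "
from h import *
plan(.5526,.3107,.12,1.334)"
```

```text
t: 14.9
tool_pos: [0.5532, 0.1693, 0.1816]
eef_rot: [-3.141, 0.001, 1.201]
wrist_force: [1.0, 0.1, -0.2]
opening: 0.502
t 14.9 dp [ 0.1317 -0.0516  0.0616] rot [-0.06  0.04 -7.6 ] dist 0.154 rows 3.1
```

```bash
python3 -m jog '[{"gripper":0,"dp":[0.045,-0.016,0],"delta_rot":[0,0,-6]},{"gripper":0,"dp":[0.088,-0.032,0.01],"delta_rot":[0,0,-7.5]},{"gripper":0,"dp":[0.12,-0.046,0.03],"delta_rot":[0,0,-7.5]},{"gripper":0,"dp":[0.131,-0.0515,0.055],"delta_rot":[0,0,-7.5]},{"gripper":0,"dp":[0.131,-0.0515,0.06],"delta_rot":[0,0,-7.5]},{"gripper":0,"dp":[0.131,-0.0515,0.06],"delta_rot":[0,0,-7.5]}]'
python3 - <<'E'
from h import *
plan(.5526,.3107,.06,1.334)
over('wrist',[('cover',(.5526,.3107,-.2373))],'w12',(160,180,320,240,2))
over('side',[('cover',(.5526,.3107,-.2373))],'s12',(220,140,100,75,5))
a=cv2.imread('pics/w12.png');b=cv2.imread('pics/s12.png'); cv2.imwrite('pics/m12.png',np.hstack([cv2.resize(a,(400,300)),cv2.resize(b,(400,300))]))
E
```

```text
t: 15.5
tool_pos: [0.5535, 0.3067, 0.121]
eef_rot: [-3.14, 0.003, 1.327]
wrist_force: [-0.3, -0.2, -0.1]
opening: 0.5
t 15.5 dp [ 0.0039 -0.0017  0.061 ] rot [-0.1   0.18 -0.41] dist 0.061 rows 1.2
```

View pics/m12.png

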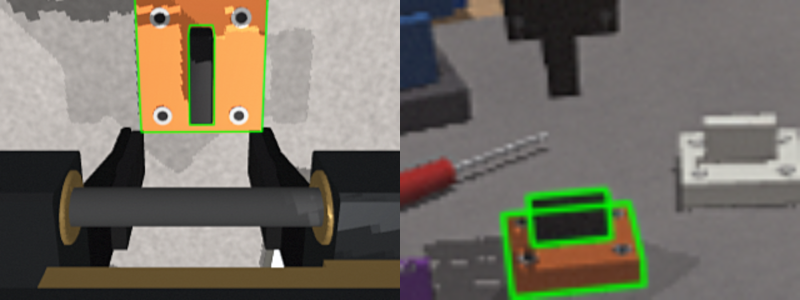

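```bash
python3 - <<'E'
from h import *
cp=camera_params('side')
for z in(.12,.13,.14,.15,.16): print(z,proj(cp,[[.5535,.3067,z]]).round(1), unproj(cp,(261.2,164),z).round(3))
E
```

```text
0.12 [[260.1 170. ]] [0.569 0.344 0.12 ]
0.13 [[259.9 166.9]] [0.563 0.324 0.13 ]
0.14 [[259.6 163.8]] [0.557 0.304 0.14 ]
0.15 [[259.3 160.7]] [0.551 0.283 0.15 ]
0.16 [[259.1 157.5]] [0.545 0.263 0.16 ]
```

```bash
python3 -m jog '[{"gripper":0,"dp":[0.003,-0.001,0.03],"delta_rot":[0,0,-0.3]},{"gripper":0,"dp":[0.003,-0.001,0.06],"delta_rot":[0,0,-0.3]},{"gripper":0,"dp":[0.003,-0.001,0.085],"delta_rot":[0,0,-0.3]},{"gripper":0,"dp":[0.003,-0.001,0.1],"delta_rot":[0,0,-0.3]},{"gripper":0,"dp":[0.003,-0.001,0.1],"delta_rot":[0,0,-0.3]},{"gripper":0,"dp":[0.003,-0.001,0.1],"delta_rot":[0,0,-0.3]}]'
python3 - <<'E'
from h import *
plan(.5526,.3107,.0,1.334)
over('wrist',[('cover',(.5526,.3107,-.2373))],'w13',(160,180,320,240,2))
over('side',[('cover',(.5526,.3107,-.2373))],'s13',(220,150,80,60,5))
a=cv2.imread('pics/w13.png');b=cv2.imread('pics/s13.png'); cv2.imwrite('pics/m13.png',np.hstack([cv2.resize(a,(400,300)),cv2.resize(b,(400,300))]))
E
```

```text
t: 16.2
tool_pos: [0.555, 0.3113, 0.0239]
eef_rot: [3.14, -0.001, 1.332]
wrist_force: [-0.4, 0.3, -0.1]
opening: 0.498
t 16.2 dp [-0.0012 -0.0022  0.0239] rot [ 0.07 -0.06 -0.13] dist 0.024 rows 0.5
```

View pics/m13.png

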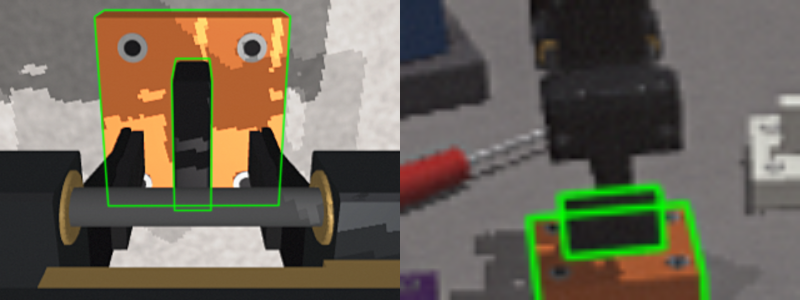

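```bash
python3 -m jog '[{"gripper":0,"dp":[-0.001,-0.002,0.008],"delta_rot":[0,0,-0.1]},{"gripper":0,"dp":[-0.001,-0.002,0.015],"delta_rot":[0,0,-0.1]},{"gripper":0,"dp":[-0.001,-0.002,0.02],"delta_rot":[0,0,-0.1]},{"gripper":0,"dp":[-0.001,-0.002,0.02],"delta_rot":[0,0,-0.1]},{"gripper":0,"dp":[-0.001,-0.002,0.02],"delta_rot":[0,0,-0.1]}]'
python3 - <<'E'
from h import *
plan(.5526,.3107,.0,1.334)
over('wrist',[],'w14',(160,180,320,240,2))
over('side',[],'s14',(220,150,80,60,5))
a=cv2.imread('pics/w14.png');b=cv2.imread('pics/s14.png'); cv2.imwrite('pics/m14.png',np.hstack([cv2.resize(a,(400,300)),cv2.resize(b,(400,300))]))
E
```

```text
t: 16.8
tool_pos: [0.5517, 0.3108, 0.0022]
eef_rot: [-3.141, 0.0, 1.334]
wrist_force: [-0.2, -0.2, 0.1]
opening: 0.498
t 16.8 dp [0.0001 0.0009 0.0022] rot [-0.01  0.02  0.02] dist 0.002 rows 0.0
```

View pics/m14.png

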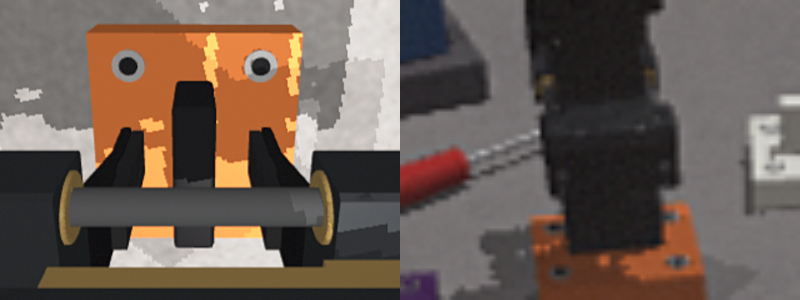

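```bash
python3 -m jog '[{"gripper":0.4,"dp":[0,0,0.002],"delta_rot":[0,0,0]},{"gripper":0.55,"dp":[0,0,0.002],"delta_rot":[0,0,0]},{"gripper":0.7,"dp":[0,0,0.002],"delta_rot":[0,0,0]},{"gripper":1,"dp":[0,0,0.002],"delta_rot":[0,0,0]},{"gripper":1,"dp":[0,0,0.002],"delta_rot":[0,0,0]},{"gripper":1,"dp":[0,0,0.002],"delta_rot":[0,0,0]},{"gripper":1,"dp":[0,0,0.002],"delta_rot":[0,0,0]}]' 50
python3 -m jog '[{"gripper":1,"dp":[0,0,-0.01],"delta_rot":[0,0,0]},{"gripper":1,"dp":[0,0,-0.03],"delta_rot":[0,0,0]},{"gripper":1,"dp":[0,0,-0.06],"delta_rot":[0,0,0]},{"gripper":1,"dp":[0,0,-0.09],"delta_rot":[0,0,0]},{"gripper":1,"dp":[0,0,-0.1],"delta_rot":[0,0,0]},{"gripper":1,"dp":[0,0,-0.1],"delta_rot":[0,0,0]}]'
python3 - <<'E'
from h import *;import pickle
s=sense(); print(s['tool_pos'],s['eef_rot'],s['opening'])
cp=over('wrist',[('cover',(.5526,.3107,-.2373,s['tool_pos'][2]-.0))],'w15')
pickle.dump((cp,s),open('w15.pkl','wb'))
E
```

```text
t: 17.6
tool_pos: [0.5518, 0.3108, 0.0005]
eef_rot: [3.142, 0.0, 1.334]
wrist_force: [-0.0, -0.5, 0.6]
opening: 0.185
t: 18.2
tool_pos: [0.5526, 0.3115, 0.102]
eef_rot: [3.14, -0.002, 1.334]
wrist_force: [-0.2, -0.6, -4.3]
opening: 0.183
[0.55258055 0.31150772 0.1019693 ] [ 3.13983670e+00 -2.24438254e-03  1.33434814e+00] 0.18318171892284912
```

View pics/w15.png

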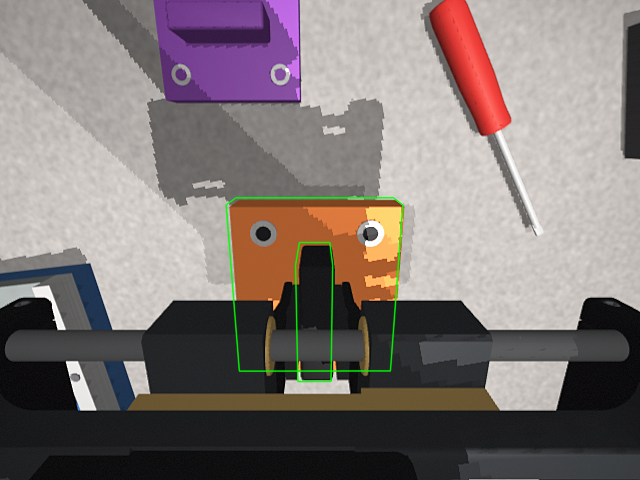

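```bash
python3 -c "
from h import *
plan(.5924,.0321,.10,1.450)"
```

```text
t 18.25 dp [-2.616e-01  1.049e-01  1.000e-04] rot [ 0.   -0.01 -6.62] dist 0.282 rows 5.6
```

```bash
python3 -m jog '[{"gripper":1,"dp":[-0.015,0.006,0],"delta_rot":[0,0,-1]},{"gripper":1,"dp":[-0.045,0.018,0],"delta_rot":[0,0,-2]},{"gripper":1,"dp":[-0.08,0.032,0],"delta_rot":[0,0,-3]},{"gripper":1,"dp":[-0.12,0.048,0],"delta_rot":[0,0,-4]},{"gripper":1,"dp":[-0.16,0.064,0],"delta_rot":[0,0,-5]},{"gripper":1,"dp":[-0.2,0.08,0],"delta_rot":[0,0,-6]},{"gripper":1,"dp":[-0.235,0.094,0],"delta_rot":[0,0,-6.6]},{"gripper":1,"dp":[-0.255,0.102,0],"delta_rot":[0,0,-6.6]},{"gripper":1,"dp":[-0.2615,0.105,0],"delta_rot":[0,0,-6.6]},{"gripper":1,"dp":[-0.2615,0.105,0],"delta_rot":[0,0,-6.6]}]'
python3 -m jog '[{"gripper":1,"dp":[0,0,0],"delta_rot":[0,0,0]},{"gripper":1,"dp":[0,0,0],"delta_rot":[0,0,0]}]'
python3 - <<'E'
from h import *
plan(.5924,.0321,.07,1.450)
s=sense();t=s['tool_pos'];C=(t[0]+.0008,t[1]-.0001,s['eef_rot'][2]-np.pi/2,t[2]-.0005)
J=('jig',(.6279,.0278,-.1208))
over('wrist',[('cover',C),J],'w16',(100,100,440,330,1))
over('side',[('cover',C),J],'s16',(260,175,120,90,4)); over('scene',[('cover',C),J],'sc16',(280,170,120,90,4))
f=lambda n:cv2.resize(cv2.imread(f'pics/{n}.png'),(400,300))
cv2.imwrite('pics/m16.png',np.vstack([np.hstack([f('w16'),f('s16')]),np.hstack([f('sc16'),f('sc16')*0])]))
E
```

```text
t: 19.25
tool_pos: [0.5918, 0.0312, 0.0989]
eef_rot: [-3.139, 0.001, 1.448]
wrist_force: [-0.8, 1.2, -3.2]
opening: 0.181
t: 19.45
tool_pos: [0.5922, 0.0342, 0.0999]
eef_rot: [-3.141, -0.0, 1.452]
wrist_force: [-0.1, 1.0, -3.3]
opening: 0.182
t 19.45 dp [-0.0021  0.0005  0.0299] rot [-0.05 -0.02  0.12] dist 0.03 rows 0.6
```

View pics/m16.png

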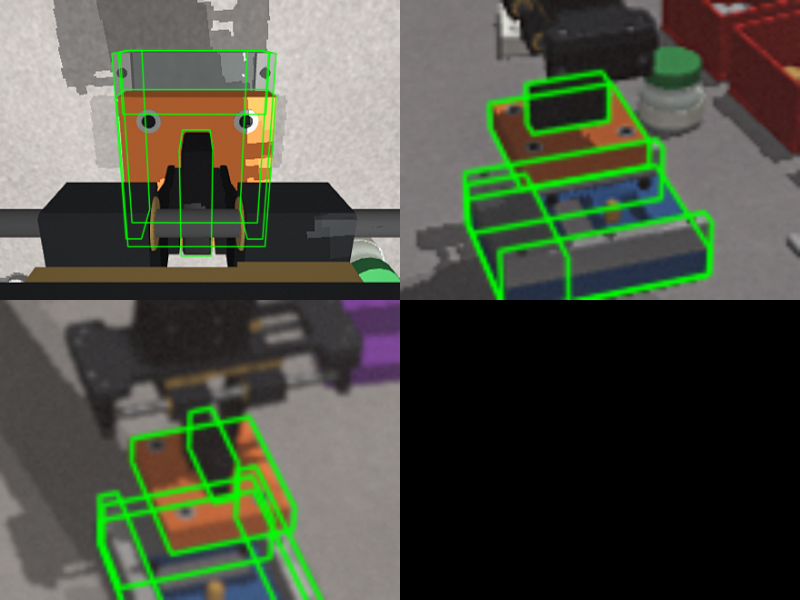

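Model and images agree for both cover and jig in all three views. Lowering to just above the fences.

```bash
python3 -m jog '[{"gripper":1,"dp":[-0.0015,0.0005,0.01],"delta_rot":[0,0,0.1]},{"gripper":1,"dp":[-0.0015,0.0005,0.022],"delta_rot":[0,0,0.1]},{"gripper":1,"dp":[-0.0015,0.0005,0.032],"delta_rot":[0,0,0.1]},{"gripper":1,"dp":[-0.0015,0.0005,0.038],"delta_rot":[0,0,0.1]},{"gripper":1,"dp":[-0.0015,0.0005,0.04],"delta_rot":[0,0,0.1]},{"gripper":1,"dp":[-0.0015,0.0005,0.04],"delta_rot":[0,0,0.1]},{"gripper":1,"dp":[-0.0015,0.0005,0.04],"delta_rot":[0,0,0.1]}]'
cat > chk.py <<'E'
from h import *
import sys
s=sense();t=s['tool_pos'];C=(t[0]+.0008,t[1]-.0001,s['eef_rot'][2]-np.pi/2,t[2]-.0005)
J=(.6279,.0278,-.1208); d=np.array(C[:2])-J[:2]; c,q=np.cos(J[2]),np.sin(J[2])
print('cover in jig x %.4f y %.4f z %.4f yaw %.4f'%(d[0]*c+d[1]*q,-d[0]*q+d[1]*c,C[3],C[2]-J[2]),'t',s['t'],'F',s['wrist_force'].round(1),'tool',t.round(4))
if len(sys.argv)>1:
    n=sys.argv[1]
    over('wrist',[('cover',C),('jig',J)] if len(sys.argv)>2 else [],'w'+n,(100,100,440,330,1))
    over('side',[('cover',C),('jig',J)] if len(sys.argv)>2 else [],'s'+n,(270,190,100,75,4))
    f=lambda n:cv2.resize(cv2.imread(f'pics/{n}.png'),(400,300))
    cv2.imwrite(f'pics/m{n}.png',np.hstack([f('w'+n),f('s'+n)]))
E
python3 chk.py 17
```

```text
t: 20.3
tool_pos: [0.5932, 0.0306, 0.0608]
eef_rot: [3.141, -0.0, 1.448]
wrist_force: [-0.8, 0.3, -2.8]
opening: 0.18
cover in jig x -0.0340 y -0.0014 z 0.0603 yaw -0.0023 t 20.3 F [-0.8  0.3 -2.8] tool [0.5932 0.0306 0.0608]
```

View pics/m17.png

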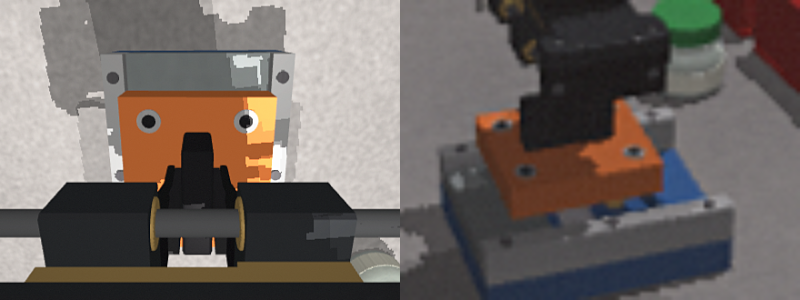

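```bash
python3 -m jog '[{"gripper":1,"dp":[0.001,0,0.004],"delta_rot":[0,0,-0.1]},{"gripper":1,"dp":[0.001,0,0.008],"delta_rot":[0,0,-0.1]},{"gripper":1,"dp":[0.001,0,0.012],"delta_rot":[0,0,-0.1]},{"gripper":1,"dp":[0.001,0,0.016],"delta_rot":[0,0,-0.1]},{"gripper":1,"dp":[0.001,0,0.018],"delta_rot":[0,0,-0.1]},{"gripper":1,"dp":[0.001,0,0.018],"delta_rot":[0,0,-0.1]},{"gripper":1,"dp":[0.001,0,0.018],"delta_rot":[0,0,-0.1]}]'
python3 chk.py 18
```

```text
t: 21.1
tool_pos: [0.5931, 0.0315, 0.0425]
eef_rot: [-3.142, 0.0, 1.45]
wrist_force: [0.3, -0.2, -3.2]
opening: 0.18
cover in jig x -0.0342 y -0.0005 z 0.0420 yaw -0.0005 t 21.1 F [ 0.3 -0.2 -3.2] tool [0.5931 0.0315 0.0425]
```

View pics/m18.png

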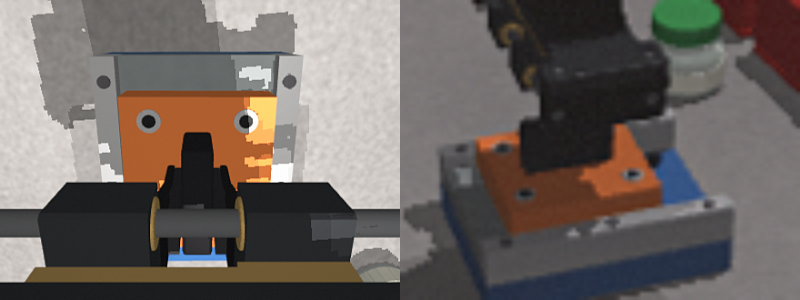

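```bash
python3 -m jog '[{"gripper":1,"dp":[0.0004,0.003,0.0008],"delta_rot":[0,0,0]},{"gripper":1,"dp":[0.0004,0.007,0.0008],"delta_rot":[0,0,0]},{"gripper":1,"dp":[0.0004,0.012,0.0008],"delta_rot":[0,0,0]},{"gripper":1,"dp":[0.0004,0.017,0.0008],"delta_rot":[0,0,0]},{"gripper":1,"dp":[0.0004,0.022,0.0008],"delta_rot":[0,0,0]},{"gripper":1,"dp":[0.0004,0.026,0.0008],"delta_rot":[0,0,0]},{"gripper":1,"dp":[0.0004,0.029,0.0008],"delta_rot":[0,0,0]},{"gripper":1,"dp":[0.0004,0.032,0.0008],"delta_rot":[0,0,0]},{"gripper":1,"dp":[0.0004,0.034,0.0008],"delta_rot":[0,0,0]},{"gripper":1,"dp":[0.0004,0.034,0.0008],"delta_rot":[0,0,0]}]'
python3 chk.py 19 o
```

```text
t: 22.2
tool_pos: [0.627, 0.0278, 0.0417]
eef_rot: [3.141, 0.0, 1.449]
wrist_force: [0.5, -0.6, -4.1]
opening: 0.183
cover in jig x -0.0000 y -0.0001 z 0.0412 yaw -0.0006 t 22.2 F [ 0.5 -0.6 -4.1] tool [0.627  0.0278 0.0417]
```

View pics/m19.png

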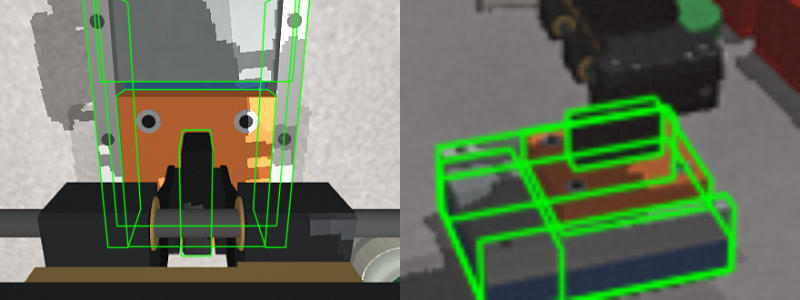

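The cover is centred on the pin by the model and the views agree. Lowering over the pin.

```bash
python3 -m jog '[{"gripper":1,"dp":[0,0,0.002],"delta_rot":[0,0,0]},{"gripper":1,"dp":[0,0,0.004],"delta_rot":[0,0,0]},{"gripper":1,"dp":[0,0,0.006],"delta_rot":[0,0,0]},{"gripper":1,"dp":[0,0,0.008],"delta_rot":[0,0,0]},{"gripper":1,"dp":[0,0,0.009],"delta_rot":[0,0,0]},{"gripper":1,"dp":[0,0,0.009],"delta_rot":[0,0,0]},{"gripper":1,"dp":[0,0,0.009],"delta_rot":[0,0,0]}]'
python3 chk.py
```

```text
t: 23.0
tool_pos: [0.6269, 0.0278, 0.0327]
eef_rot: [3.142, 0.0, 1.449]
wrist_force: [0.8, 0.2, -4.4]
opening: 0.181
cover in jig x -0.0002 y -0.0001 z 0.0322 yaw -0.0005 t 23.0 F [ 0.8  0.2 -4.4] tool [0.6269 0.0278 0.0327]
```

Over the pin with no resistance (z 32 mm). Now pressing against the springs, gently.

```bash
python3 -m jog '[{"gripper":1,"dp":[0,0,0.001],"delta_rot":[0,0,0]},{"gripper":1,"dp":[0,0,0.002],"delta_rot":[0,0,0]},{"gripper":1,"dp":[0,0,0.003],"delta_rot":[0,0,0]},{"gripper":1,"dp":[0,0,0.004],"delta_rot":[0,0,0]},{"gripper":1,"dp":[0,0,0.005],"delta_rot":[0,0,0]},{"gripper":1,"dp":[0,0,0.006],"delta_rot":[0,0,0]},{"gripper":1,"dp":[0,0,0.0065],"delta_rot":[0,0,0]},{"gripper":1,"dp":[0,0,0.007],"delta_rot":[0,0,0]},{"gripper":1,"dp":[0,0,0.007],"delta_rot":[0,0,0]}]' 60
python3 chk.py 20 o
```

```text
t: 23.9
tool_pos: [0.6271, 0.0279, 0.026]
eef_rot: [3.141, -0.0, 1.45]
wrist_force: [-3.4, -0.6, 6.6]
opening: 0.177
cover in jig x -0.0000 y -0.0000 z 0.0255 yaw -0.0005 t 23.9 F [-3.4 -0.6  6.6] tool [0.6271 0.0279 0.026 ]
```

View pics/m20.png

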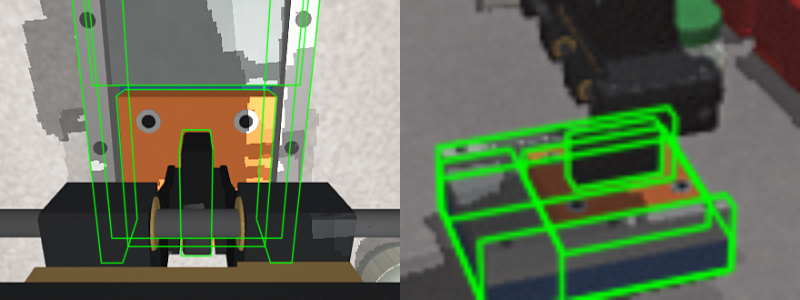

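```bash
python3 -m jog '[{"gripper":1,"dp":[0,0,0.0005],"delta_rot":[0,0,0]},{"gripper":1,"dp":[0,0,0.001],"delta_rot":[0,0,0]},{"gripper":1,"dp":[0,0,0.0015],"delta_rot":[0,0,0]},{"gripper":1,"dp":[0,0,0.0015],"delta_rot":[0,0,0]}]'
python3 chk.py
```

```text
t: 24.4
tool_pos: [0.6271, 0.0279, 0.0255]
eef_rot: [3.141, -0.001, 1.449]
wrist_force: [-7.5, 0.1, 14.5]
opening: 0.181
cover in jig x -0.0000 y -0.0000 z 0.0250 yaw -0.0006 t 24.4 F [-7.5  0.1 14.5] tool [0.6271 0.0279 0.0255]
```

```bash
python3 -m jog '[{"gripper":1,"dp":[0,-0.0003,0.0006],"delta_rot":[0,0,0]},{"gripper":1,"dp":[0,-0.0003,0.0006],"delta_rot":[0,0,0]},{"gripper":1,"dp":[0,-0.0003,0.0006],"delta_rot":[0,0,0]},{"gripper":1,"dp":[0,-0.0003,0.0006],"delta_rot":[0,0,0]},{"gripper":1,"dp":[0,-0.0003,0.0006],"delta_rot":[0,0,0]}]'
python3 chk.py 21 o
python3 - <<'E'
from h import *
J=('jig',(.6279,.0278,-.1208))
over('scene',[],'sc21',(150,160,240,180,3)); over('side',[],'s21b',(250,180,160,210,2))
f=lambda n,w,h:cv2.resize(cv2.imread(f'pics/{n}.png'),(w,h))
cv2.imwrite('pics/m21b.png',np.vstack([f('m21',800,300),np.hstack([f('sc21',400,300),f('s21b',400,300)])]))
E
```

```text
t: 24.9
tool_pos: [0.6271, 0.0279, 0.0254]
eef_rot: [3.14, -0.001, 1.449]
wrist_force: [-8.0, -0.3, 17.7]
opening: 0.18
cover in jig x 0.0000 y -0.0000 z 0.0249 yaw -0.0006 t 24.9 F [-8.  -0.3 17.7] tool [0.6271 0.0279 0.0254]
```

View pics/m21b.png

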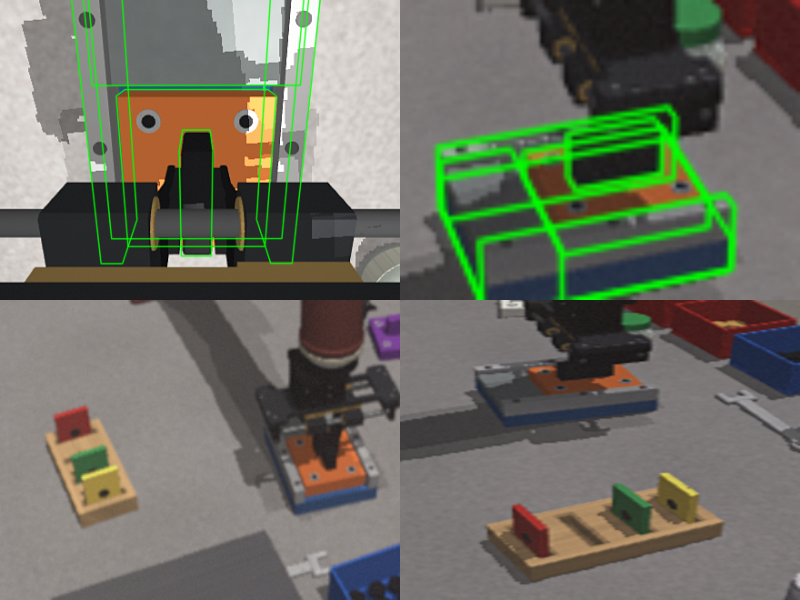

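The views show the cover flush between the fences under the gripper, and yellow, green and red standing in slots d, c and a. The press force (17.7 N, past the 10.5 N needed) rose sharply at a cover height of 25 mm, so it is on the bed. Handing in.

```bash
python3 -c "
from station import *
print(job_done()); s=sense(); print(s['t'],s['tool_pos'],s['wrist_force'],s['opening'])"
```

```text
the job is handed in; nothing more can be done
None
the job is handed in; nothing more can be done
```

I moved the yellow gauge from the jig to free rack slot d and released it. The orange cover went down between the fences about 34 mm short of the pin. I slid it back over the pin with the gripper still holding it, so it was lowered rather than dropping freely, and pressed it onto the bed. I handed the job in at about 25 s, still gripping and pressing.

**Last checks:**
- **Cover position:** at x, y ≈ 0 mm from the pin with the underside at about 25 mm, worked out from the tool position and the pose I measured for the jig. The camera views agreed with this.
- **Press force:** about 17.7 N on the wrist, with the force rising sharply at the bed. The springs need 10.5 N.
- **Gauge:** standing upright and matching the slot d outline in the side view, with red and green unmoved.

**Two things disagreed:**
- **Fingertip height:** the fingertips sit about 20–30 mm above the reported TCP. My first gentle close on the gauge therefore caught nothing, and I set the grip heights from the images instead.
- **Sideways force:** a force of about 8 N in x stayed on the wrist while pressing. I did not find its cause, but the cover did not move.

The state could not be read after handing in, so the final second is unchecked.

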